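Change the batch on a spring-driven sample shaker and start it

TASK

Take the finished samples (black caps) out of the shaker and stand them in the blue tray, and stand every fresh sample (white cap) from the white tray in a shaker pocket of its own, all upright. Only then wind the wing key clockwise, part turn by part turn, fully up to its stop; last, push the selector in, turn it clockwise from the red dot to the green dot and let it spring out there. Leave the bottle, the tape and the cardboard box where they are.

Things in the scene. Friction and masses are not known exactly. Their poses are not given: they have to be found in the camera images.
- shaker: spring-driven sample shaker, fixed to the bench: 215 x 286 mm. Origin under its centre on the bench, z up; its x axis points from the works housing (front, -x half, white, top 55 mm up, carrying key, gauge and selector) to a row of four aluminium pockets (+x half) along its y axis. Pocket walls are 4 mm thick, tops 50 mm above the bench. The gauge between key and selector has a red needle geared to the key; it reaches the green dot as the key reaches its stop
- key_grip (a point): centre of the brass wing key's blade, 97 mm above the bench, on its vertical axis. Blade 40 mm wide, 8 mm thick, 34 mm high (from 78 to 112 mm above the bench), on a thin stem above a 40 mm boss
- key (a joint): wing key, rad: 0 = run down, 5.2 = fully wound, at a hard stop. Turns clockwise seen from above to wind. At 0 the 40 mm width of the blade lies along the shaker's x axis (at value q it is turned clockwise by q). Turning takes 0.10 N m rising to 0.18 N m; a brake holds it wherever it is let go, so it is wound by repeated part turns
- sel_grip (a point): point on the selector's vertical axis to grip it, 101 mm above the bench when the selector is out. The black selector is a smooth round knob, 38 mm across and 38 mm high (from 76 to 114 mm above the bench), with a white pointer line from its centre to its rim and down its side; below it a 46 mm skirt over a 76 mm grey dial with red, green and blue dots
- sel (a joint): selector angle, rad: 0 = pointer at the red dot (stop), 1.2 = green (run), 2.4 = blue (fast). Grows clockwise from above. At 1.2 the pointer points along the shaker's -x axis. Blocked unless pushed in; let go within 0.15 rad of a dot it springs out there, held with about 0.2 rad of play either way; let go between dots it stays in
- sel_push (a joint): how far the selector is pushed down, m: 0 = out, 0.009 = fully in. It turns freely when in by 0.0075 or more. A spring pushes it out with 4 N, 8 N when fully in
- in_tray: white tray, fixed, 200 (its x) x 165 x 28 mm with 4 mm walls, floor 4 mm thick, in which the fresh samples stand at the start; left or right of the shaker. Origin under its centre
- out_tray: blue tray, fixed, of the same shape and size, empty at the start, on the other side of the shaker: for the finished samples. Origin under its centre
- reagent: amber reagent bottle, 64 mm across, 105 mm tall, a bystander behind the shaker; origin at the centre of its underside
- tape: roll of yellow tape lying flat, 90 mm across, 24 mm high, a bystander behind the shaker; origin at the centre of its underside
- wipes: cardboard box 90 x 130 x 50 mm, a bystander behind the left tray; origin at the centre of its underside
- pocket0 (a point): pocket 0 of the shaker: centre of its grey floor, 26 mm above the bench; inside 64 (along shaker x) x 62 mm, walls stand 24 mm above this floor; axes as the shaker's
- pocket1 (a point): pocket 1 of the shaker: centre of its grey floor, 26 mm above the bench; inside 64 (along shaker x) x 62 mm, walls stand 24 mm above this floor; axes as the shaker's
- pocket2 (a point): pocket 2 of the shaker: centre of its grey floor, 26 mm above the bench; inside 64 (along shaker x) x 62 mm, walls stand 24 mm above this floor; axes as the shaker's
- pocket3 (a point): pocket 3 of the shaker: centre of its grey floor, 26 mm above the bench; inside 64 (along shaker x) x 62 mm, walls stand 24 mm above this floor; axes as the shaker's
- fresh0_c (a point): sealed straight-sided amber jar with a heavy foot, 50 mm across, 64 mm tall, about 0.16 kg, paper label, WHITE cap with a red disc (a fresh sample); this point is its centre, 32 mm above its underside. May be absent (None)
- fresh1_c (a point): sealed straight-sided amber jar with a heavy foot, 50 mm across, 64 mm tall, about 0.16 kg, paper label, WHITE cap with a red disc (a fresh sample); this point is its centre, 32 mm above its underside. May be absent (None)
- fresh2_c (a point): sealed straight-sided amber jar with a heavy foot, 50 mm across, 64 mm tall, about 0.16 kg, paper label, WHITE cap with a red disc (a fresh sample); this point is its centre, 32 mm above its underside. May be absent (None)
- fresh3_c (a point): sealed straight-sided amber jar with a heavy foot, 50 mm across, 64 mm tall, about 0.16 kg, paper label, WHITE cap with a red disc (a fresh sample); this point is its centre, 32 mm above its underside. May be absent (None)
- done0_c (a point): sealed straight-sided amber jar with a heavy foot, 50 mm across, 64 mm tall, about 0.16 kg, paper label, all-BLACK cap (a finished sample, at the start in a shaker pocket); this point is its centre, 32 mm above its underside. May be absent (None)
- done1_c (a point): sealed straight-sided amber jar with a heavy foot, 50 mm across, 64 mm tall, about 0.16 kg, paper label, all-BLACK cap (a finished sample, at the start in a shaker pocket); this point is its centre, 32 mm above its underside. May be absent (None)
- done2_c (a point): sealed straight-sided amber jar with a heavy foot, 50 mm across, 64 mm tall, about 0.16 kg, paper label, all-BLACK cap (a finished sample, at the start in a shaker pocket); this point is its centre, 32 mm above its underside. May be absent (None)
- done3_c (a point): sealed straight-sided amber jar with a heavy foot, 50 mm across, 64 mm tall, about 0.16 kg, paper label, all-BLACK cap (a finished sample, at the start in a shaker pocket); this point is its centre, 32 mm above its underside. May be absent (None)
There are look-alikes about, which are no part of the job. What is shaped like the part that bears fresh2_c but purple or turquoise is not meant.

How it is judged:
By the outcome, as a careful person would: the job done as asked, in the order asked, and still so for the second after the job is handed in, with the robot touching nothing.
Of fresh0, fresh1, fresh2, fresh3 only 3 to 4 are there at a start; the rules pass over those that are not, and their reading is None.
Of done0, done1, done2, done3 only 1 to 2 are there at a start; the rules pass over those that are not, and their reading is None.
At some moment in a run one of fresh0, fresh1, fresh2, fresh3, done0, done1, done2, done3 may be knocked a few centimetres aside while the robot is not near it.
It also fails if it takes over 210 s, if anything falls off the work surface, if the arm or the gripper's body presses on something with over 40 N, if the wrist force passes 120 N, or if a joint passes its speed limit or range.

ROBOT

A 6-joint arm with a two-finger parallel gripper is mounted at the origin on the work surface. World frame = base frame: x ahead of the robot, y to its left, z up, the work surface at z = 0. Lengths are in m, angles in rad, forces in N, time in s.
With the tool pointing down it reaches from about 0.35 to 0.975 m from the base axis. Payload 4.9 kg.
Tool frame: the origin (TCP) lies at the centre of the arm's flange, where the gripper is bolted on; the fingertips stand 173 mm ahead of it and the grasp point (between the pads) lies 155 mm ahead of it (ctrl.finger_overhang is the distance from the TCP to the fingertips, in m); z points along the fingers, y is the direction in which the jaws open and shut (so a half turn about z gives the same grasp; the last joint's range is limited). The gripper opens to 85 mm and grips with 20 to 120 N. Pads are 22 mm wide; open, the fingers measure 114 mm over their backs; the gripper's body (76 mm by 85 mm) begins 54 mm behind the grasp point. The pads swing forward as they close: fully open they stand 13 mm farther back than shut.
Start: joints at [1.119, 0.053, 1.613, -0, 1.476, -0.119], TCP at [0.204, 0.591, 0.405] pointing down, gripper open.
Joint ranges: [-3.01, 3.01], [-1.01, 2.22], [0.06, 2.58], [-1.02, 4.17], [0.09, 2.62], [-3.14, 3.14]. Speed limits (rad/s): [2.57, 2.57, 3.14, 3.14, 3.14, 3.14].

INTERFACE

Orientations are given as a rotation vector (axis times angle).
In Python, from station import ctrl, eyes, spotter gives the robot as it stands.
- The arm moves only by the shell command python3 -m crank 'ROWS' [FORCE]. ROWS is JSON, a list of rows, each a list of 7 numbers: the turn, a rotation vector about the tool's x, y, z in rad, then the shift along the tool's x, y, z in mm, then the closure, from -1 (fully open) to 1 (shut). A call has 1 to 8 rows; each row shifts and turns the pose as measured when the row begins, along the tool's axes as they then stand; what a row does not reach is not made up. A row lasts 1/12 s, in which the tool goes at most 41.7 mm and 7.16 degrees, less where a joint would pass 70% of its speed; a pose out of reach is approached as far as the arm can. A call is refused whole if a number of a shift passes 41.7 or a number of a turn 0.125, either way. A call with a gripper value outside its range is refused whole. The fingers move at their own pace and stop on an object; FORCE is the grip in N (left out, the last holds). Time passes only in rows, so rows that do not move let the fingers close. It gives the time, the measured TCP pose, the force and the opening at its end, in the units of the state.
- ctrl.get_obs(): the state, without advancing time (a new reading comes with each control period).
- eyes.get_image(name): name is "scene" or "top" or "wrist"; returns a dict with "image" (384x512x3 uint8, red, green, blue), "vertical_fov" (degrees; the focal length in pixels is half the picture's height over the tangent of half this angle, whatever the lens; pixels are square), "cx", "cy" (the principal point, pixels), "dist" ([k1, k2, p1, p2, k3] as OpenCV has them; the pictures are not rectified), "rvec" (rotation vector, rad) and "tvec" (3), from world to camera coordinates, as OpenCV has them; the wrist camera has in their place "mount" (4x4, takes a point from camera to tool coordinates, whose origin is the TCP and whose axes are the flange's). Camera axes: x right, y down, z forward; pixel columns grow to the right and rows downward; lengths in m; the calibration is good to about 2 mm. A picture is of the moment at which its call begins: read the wrist's pose just before it. There is no depth.
- ctrl.finish_job(): hands the job in, once; it reports no verdict.
Trained networks look in a picture, given as the dict that the camera call returned (one of the last four; its "shot" number tells which), for a name from the list of things; names that differ only in an ending like _2 or _b are one class to them, and where a whole thing is asked for, a point or a joint stands for the part that bears it (a point fixed in the world has none). Each returns a list of dicts, best first, with "confidence" (0 to 1); they miss things now and then, are a little off and sometimes report something else, mostly with a low value. They report only what shows in the picture. A call takes as long as a camera call. They do not tell look-alikes from the thing itself.
- spotter.look_for(query, picture): "centre" ([x, y, z] in m, in world coordinates, good to about 4 mm: the middle of the surface that is visible of it).
- spotter.outline_of(query, picture): "region" (384x512 bool, what is visible of it).
- spotter.mark_of(query, picture): "centre" ([x, y, z] in m, in world coordinates, good to about 4 mm: a listed point, or the origin of a listed thing).
The state is a dict: "t": time; "q": joint angles; "dq": joint speeds; "effort": joint torques, N m; "tool_pos": TCP position; "tool_rot": TCP orientation; "contact_force": force on the tool from outside, world axes, zero at the start; "wrist_torque": the same for the moment, N m; "opening": finger opening in m.
Only numpy, scipy, OpenCV 4.12 (cv2) and the standard library are available. Lean on these libraries where they do the work, as an engineer would, in place of code of your own. Each camera call takes 0.05 s, during which the arm holds its last target.

## Working session

There is one attempt and no reset: what is moved stays moved. The work goes in short steps, Python scripts to look and compute and a shell command to move; the robot and the scene stay as the last step left them, time stands still between calls to the robot, and variables do not carry over. Pictures are saved under pics/ and viewed, and the job is handed in when it is done.

```bash
ls; mkdir -p pics; python3 - <<'E'
from station import ctrl, eyes, spotter
import cv2
o=ctrl.get_obs(); print({k:(v if not hasattr(v,'round') else v) for k,v in o.items()})
for n in ["scene","top","wrist"]:
    p=eyes.get_image(n); cv2.imwrite(f"pics/{n}0.png",p["image"][:,:,::-1]); print(n,{k:v for k,v in p.items() if k!="image"})
E
```

```text
pics
{'t': 0.0, 'q': array([ 1.11899076e+00,  5.33480029e-02,  1.61429377e+00,  1.11931980e-05,
        1.47601739e+00, -1.18957668e-01]), 'dq': array([ 1.01476459e-03,  9.09321014e-05, -3.07971430e-04,  1.84443207e-03,
       -6.53456082e-04,  8.88087727e-04]), 'effort': array([-1.87463284e-04, -3.93695140e+01, -3.70169020e+01, -1.61901248e-04,
        7.36112619e-03, -6.52082122e-07]), 'tool_pos': array([0.20406394, 0.59046022, 0.40346829]), 'tool_rot': array([-0.52032936, -3.09760067,  0.00310926]), 'contact_force': array([ 0.81866996, -0.48931827, -0.21107904]), 'wrist_torque': array([-0.02167865,  0.03062915, -0.02282919]), 'opening': 0.08539070585798235}
scene {'vertical_fov': 54.79376095203663, 'cx': 254.70820695274205, 'cy': 193.94978123580574, 'dist': array([-0.06642695,  0.        ,  0.        ,  0.        ,  0.        ]), 'rvec': array([ 1.60425173,  1.90681852, -0.79885157]), 'tvec': array([ 0.13444115, -0.29379074,  1.45419642]), 'shot': 1}
top {'vertical_fov': 52.01886304565322, 'cx': 257.37432983792894, 'cy': 190.01130847726506, 'dist': array([-0.11196373,  0.        ,  0.        ,  0.        ,  0.        ]), 'rvec': array([ 2.12502973, -2.17288108,  0.18615194]), 'tvec': array([-0.05575914,  0.55880253,  1.34348067]), 'shot': 2}
wrist {'vertical_fov': 65.69008720633092, 'cx': 256.4077573790679, 'cy': 192.8924721623543, 'dist': array([-0.02301617,  0.        ,  0.        ,  0.        ,  0.        ]), 'mount': array([[ 1.63196696e-03, -9.50938858e-01, -3.09374571e-01,
         8.03185186e-02],
       [ 9.99998299e-01,  1.81768110e-03, -3.12046966e-04,
         7.13852170e-05],
       [ 8.59081895e-04, -3.09373536e-01,  9.50940207e-01,
         3.09065280e-02],
       [ 0.00000000e+00,  0.00000000e+00,  0.00000000e+00,
         1.00000000e+00]]), 'shot': 3}
```

View pics/scene0.png

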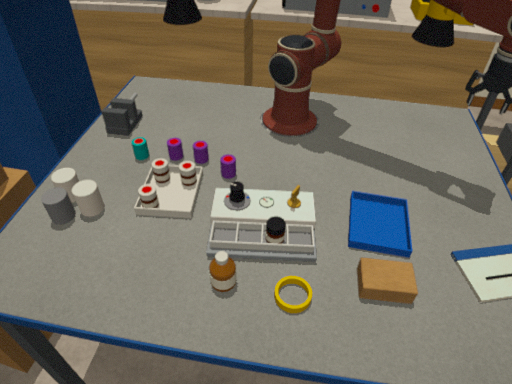

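View pics/top0.png

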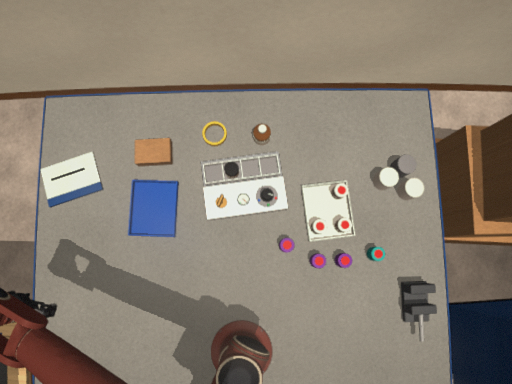

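View pics/wrist0.png

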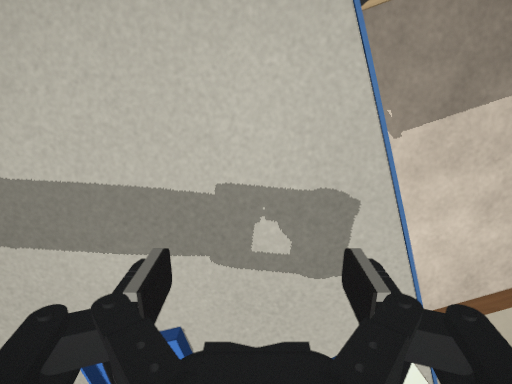

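The top view shows three white-capped jars with red discs in the white tray, at (341,190), (319,227) and (344,225). One black-capped jar sits in the shaker at (232,170). Four purple or turquoise look-alikes stand outside the tray at about (287,244), (318,261), (344,260) and (377,254), and those aren't part of the job. Next I'll measure poses.

```bash
cat > h.py <<'E'
import numpy as np, cv2
from station import ctrl, eyes, spotter
from scipy.spatial.transform import Rotation as R
def K(p):
    f=p["image"].shape[0]/2/np.tan(np.radians(p["vertical_fov"])/2)
    return np.array([[f,0,p["cx"]],[0,f,p["cy"]],[0,0,1.]])
def shot(n):
    o=ctrl.get_obs(); p=eyes.get_image(n)
    if n=="wrist":
        T=np.eye(4);T[:3,:3]=R.from_rotvec(o["tool_rot"]).as_matrix();T[:3,3]=o["tool_pos"]
        C=T@p["mount"]
    else:
        C=np.eye(4); Rm=R.from_rotvec(p["rvec"]).as_matrix(); C[:3,:3]=Rm.T; C[:3,3]=-Rm.T@p["tvec"]
    return p,C
def pix2z(p,C,uv,z):
    uv=np.array(uv,float).reshape(-1,1,2)
    n=cv2.undistortPoints(uv,K(p),p["dist"]).reshape(-1,2)
    d=np.c_[n,np.ones(len(n))]@C[:3,:3].T
    s=(z-C[2,3])/d[:,2]
    return C[:3,3]+d*s[:,None]
def proj(p,C,X):
    Rc=C[:3,:3].T; t=-Rc@C[:3,3]
    return cv2.projectPoints(np.array(X,float).reshape(-1,3),cv2.Rodrigues(Rc)[0],t,K(p),p["dist"])[0].reshape(-1,2)
def save(p,name,box=None,s=1,pts=None):
    im=p["image"][:,:,::-1].copy()
    if box: im=im[box[1]:box[3],box[0]:box[2]]
    im=cv2.resize(im,None,fx=s,fy=s,interpolation=cv2.INTER_CUBIC)
    if pts is not None:
        for u,v in pts: cv2.circle(im,(int((u-(box[0] if box else 0))*s),int((v-(box[1] if box else 0))*s)),2,(0,255,0),-1)
    cv2.imwrite("pics/"+name,im)
E
python3 - <<'E'
from h import *
for n in ["top","scene"]:
    p,C=shot(n)
    for q in ["shaker","key_grip","sel_grip","pocket0","pocket1","pocket2","pocket3","in_tray","out_tray","reagent","tape","wipes","fresh0_c","done0_c"]:
        print(n,q,[(round(d["confidence"],2),np.round(d["centre"],3).tolist()) for d in spotter.mark_of(q,p)][:7])
    if n=="top": save(p,"crop1.png",(190,110,370,280),4)
E
```

```text
top shaker [(0.56, [0.584, -0.019, -0.001]), (0.43, [0.706, 0.306, -0.002])]
top key_grip [(0.37, [0.519, 0.058, 0.096])]
top sel_grip [(0.66, [0.533, -0.1, 0.101]), (0.53, [0.504, 0.31, -0.002])]
top pocket0 [(0.95, [0.64, -0.046, 0.024]), (0.83, [0.63, 0.023, 0.028]), (0.7, [0.646, -0.11, 0.026]), (0.63, [0.622, 0.086, 0.022])]
top pocket1 [(0.95, [0.64, -0.046, 0.024]), (0.83, [0.63, 0.023, 0.028]), (0.7, [0.646, -0.11, 0.026]), (0.63, [0.622, 0.086, 0.022])]
top pocket2 [(0.95, [0.64, -0.046, 0.024]), (0.83, [0.63, 0.023, 0.028]), (0.7, [0.646, -0.11, 0.026]), (0.63, [0.622, 0.086, 0.022])]
top pocket3 [(0.95, [0.64, -0.046, 0.024]), (0.83, [0.63, 0.023, 0.028]), (0.7, [0.646, -0.11, 0.026]), (0.63, [0.622, 0.086, 0.022])]
top in_tray [(0.81, [0.484, -0.32, -0.002])]
top out_tray [(0.88, [0.506, 0.311, -0.002])]
top reagent [(0.82, [0.768, -0.091, -0.003])]
top tape [(0.7, [0.778, 0.08, -0.0])]
top wipes [(0.62, [0.709, 0.307, 0.001])]
top fresh0_c [(0.68, [0.43, -0.37, 0.033])]
top done0_c []
scene shaker [(0.89, [0.584, -0.022, 0.001])]
scene key_grip [(0.67, [0.514, 0.062, 0.0
[... 616 characters left out ...]
2, -0.046, 0.027]), (0.64, [0.429, -0.279, 0.038]), (0.56, [0.647, -0.113, 0.028])]
scene pocket3 [(0.74, [0.625, 0.086, 0.028]), (0.7, [0.768, -0.088, -0.002]), (0.65, [0.635, 0.022, 0.026]), (0.64, [0.642, -0.046, 0.027]), (0.64, [0.429, -0.279, 0.038]), (0.56, [0.647, -0.113, 0.028])]
scene in_tray [(0.61, [0.479, -0.324, 0.002])]
scene out_tray [(0.67, [0.503, 0.307, -0.003]), (0.56, [0.481, -0.323, 0.003])]
scene reagent [(0.8, [0.767, -0.088, 0.001])]
scene tape [(0.93, [0.784, 0.082, 0.004]), (0.29, [0.535, -0.1, 0.098])]
scene wipes [(0.8, [0.712, 0.304, -0.0]), (0.41, [0.534, -0.1, 0.1])]
scene fresh0_c [(0.55, [0.429, -0.368, 0.035]), (0.2, [0.534, -0.098, 0.097])]
scene done0_c []
```

View pics/crop1.png

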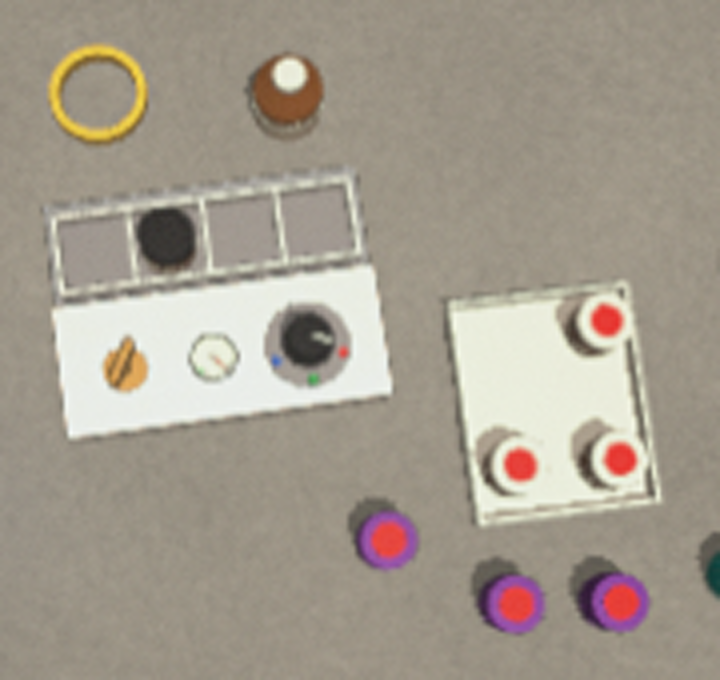

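```bash
cat >> h.py <<'E'
def ang(o=None):
    o=o or ctrl.get_obs(); y=R.from_rotvec(o["tool_rot"]).as_matrix()[:,1]; return np.arctan2(y[1],y[0])
def plan(target,a=None,maxmm=40,maxr=0.12,z=None):
    """world TCP target & jaw angle -> rows in tool axes"""
    o=ctrl.get_obs(); Rm=R.from_rotvec(o["tool_rot"]).as_matrix()
    T=np.array(target,float); 
    if a is None: tgt=Rm
    else: tgt=np.array([[-np.sin(a),np.cos(a),0],[np.cos(a),np.sin(a),0],[0,0,-1.]]).T
    rv=R.from_matrix(Rm.T@tgt).as_rotvec()
    d=T-o["tool_pos"]
    n=int(max(np.ceil(np.linalg.norm(d)*1000/maxmm),np.ceil(np.linalg.norm(rv)/maxr),1))
    M=Rm.copy()
    print("n",n,"turn",np.round(rv,3),"d tool",np.round(Rm.T@d*1000,1),"pos",np.round(o["tool_pos"],4),"t",round(o["t"],2),"F",np.round(o["contact_force"],1),"open",round(o["opening"],4),'q',np.round(o["q"],2))
    if n<=1 or np.linalg.norm(rv)<0.02: print("row",np.round(np.r_[rv/n,Rm.T@d*1000/n],3).tolist())
    else:
      for i in range(n):
        print(np.round(np.r_[rv/n,M.T@d*1000/n],3).tolist()); M=M@R.from_rotvec(rv/n).as_matrix()
E
python3 - <<'E'
from h import *
p,C=shot("top"); im=p["image"].astype(int)
r,g,b=im[...,0],im[...,1],im[...,2]
m=((r>180)&(g<110)&(b<110)).astype(np.uint8)
n,l,s,c=cv2.connectedComponentsWithStats(m)
for i in range(1,n):
    if s[i,4]>15: print("red",c[i].round(1),s[i,4],pix2z(p,C,c[i],.068).round(4)[0])
m=((im.max(2)<75)).astype(np.uint8); m[:150]=0;m[190:]=0;m[:,:210]=0;m[:,260:]=0
n,l,s,c=cv2.connectedComponentsWithStats(m)
for i in range(1,n):
    if s[i,4]>15: print("blk",c[i].round(1),s[i],pix2z(p,C,c[i],.090).round(4)[0])
plan((0.55,-0.02,0.40),np.radians(6.5))
E
```

```text
red [341.1 189.6] 40 [ 0.5489 -0.3602  0.068 ]
red [344.8 224.4] 43 [ 0.4272 -0.3667  0.068 ]
red [319.5 225.9] 44 [ 0.4244 -0.2783  0.068 ]
red [286.7 244.5] 57 [ 0.3639 -0.1631  0.068 ]
red [378.2 253.4] 51 [ 0.3242 -0.4783  0.068 ]
red [318.7 260.5] 55 [ 0.3068 -0.2704  0.068 ]
red [344.8 260. ] 58 [ 0.3057 -0.3604  0.068 ]
blk [231.1 168.9] [225 162  13  15 155] [0.6256 0.0213 0.09  ]
n 18 turn [-0.    -0.     1.125] d tool [-526.4 -464.2    4.7] pos [0.2042 0.5907 0.4047] t 1.7 F [-0.1  0.1  0.3] open 0.0856 q [ 1.12  0.05  1.61  0.    1.48 -0.12]
[-0.0, -0.0, 0.062, -29.243, -25.789, 0.261]
[-0.0, -0.0, 0.062, -30.796, -23.913, 0.261]
[-0.0, -0.0, 0.062, -32.229, -21.944, 0.261]
[-0.0, -0.0, 0.062, -33.536, -19.889, 0.261]
[-0.0, -0.0, 0.062, -34.712, -17.756, 0.261]
[-0.0, -0.0, 0.062, -35.753, -15.554, 0.261]
[-0.0, -0.0, 0.062, -36.655, -13.292, 0.261]
[-0.0, -0.0, 0.062, -37.413, -10.977, 0.261]
[-0.0, -0.0, 0.062, -38.025, -8.62, 0.261]
[-0.0, -0.0, 0.062, -38.489, -6.229, 0.261]
[-0.0, -0.0, 0.062, -38.803, -3.814, 0.261]
[-0.0, -0.0, 0.062, -38.966, -1.384, 0.261]
[-0.0, -0.0, 0.062, -38.976, 1.052, 0.261]
[-0.0, -0.0, 0.062, -38.834, 3.483, 0.261]
[-0.0, -0.0, 0.062, -38.541, 5.901, 0.261]
[-0.0, -0.0, 0.062, -38.097, 8.296, 0.261]
[-0.0, -0.0, 0.062, -37.505, 10.658, 0.261]
[-0.0, -0.0, 0.062, -36.766, 12.979, 0.261]
```

```bash
python3 -m crank '[[0,0,0.062,-29,-26,0,-1],[0,0,0.062,-31,-24,0,-1],[0,0,0.062,-32,-22,0,-1],[0,0,0.062,-33,-20,0,-1],[0,0,0.062,-35,-18,0,-1],[0,0,0.062,-36,-16,0,-1],[0,0,0.062,-37,-13,0,-1],[0,0,0.062,-37,-11,0,-1]]' 40
python3 -m crank '[[0,0,0.062,-38,-9,0,-1],[0,0,0.062,-38,-6,0,-1],[0,0,0.062,-39,-4,0,-1],[0,0,0.062,-39,-1,0,-1],[0,0,0.062,-39,1,0,-1],[0,0,0.062,-39,3,0,-1],[0,0,0.062,-38,6,0,-1],[0,0,0.062,-38,8,0,-1]]'
python3 - <<'E'
from h import *
plan((0.55,-0.02,0.40),np.radians(6.5))
p,C=shot("wrist"); save(p,"w1.png")
E
```

```text
t: 2.37
tool_pos: [0.3574, 0.3127, 0.4037]
tool_rot: [-1.277, -2.87, -0.004]
contact_force: [0.5, 1.1, -0.5]
opening: 0.0853
t: 3.03
tool_pos: [0.5094, 0.0241, 0.4062]
tool_rot: [1.971, 2.44, 0.015]
contact_force: [0.9, 0.3, 0.4]
opening: 0.0854
n 2 turn [ 0.01  -0.003  0.098] d tool [-51.7  30.4   6.4] pos [0.5094 0.0241 0.4062] t 3.03 F [0.9 0.3 0.4] open 0.0854 q [-0.1  -0.23  1.88  0.01  1.49 -0.31]
[0.005, -0.002, 0.049, -25.826, 15.176, 3.216]
[0.005, -0.002, 0.049, -25.043, 16.444, 3.173]
```

View pics/w1.png

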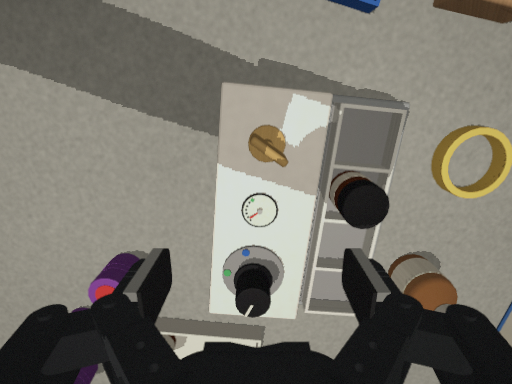

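The wrist view shows the whole shaker. The done jar's cap is at (360,203), the key at (268,150), and the selector at (253,290) with its pointer toward red. The purple look-alike is at (110,285). I'll settle the arm and fit the shaker pose.

```bash
python3 -m crank '[[0.005,0,0.049,0,15,0,-0.7],[0.005,0,0.049,0,15,0,-0.7],[0,0,0,0,0,0,-0.7],[0,0,0,0,0,0,-0.7]]'
cat > fit.py <<'E'
from h import *
def ov(p,C,x,y,yaw,name):
    c,s=np.cos(yaw),np.sin(yaw)
    def W(P): P=np.array(P,float); return np.c_[x+c*P[:,0]-s*P[:,1],y+s*P[:,0]+c*P[:,1],P[:,2]]
    im=p["image"][:,:,::-1].copy()
    def line(P,col):
        q=proj(p,C,W(P)); cv2.polylines(im,[np.round(q*16).astype(np.int32)],True,col,1,cv2.LINE_AA,4)
    line([(-.1075,-.143,.055),(0,-.143,.055),(0,.143,.055),(-.1075,.143,.055)],(0,255,0))
    line([(-.1075,-.143,0),(.1075,-.143,0),(.1075,.143,0),(-.1075,.143,0)],(255,0,0))
    return im,W,line
if __name__=="__main__":
    p,C=shot("wrist")
    im,W,line=ov(p,C,.584,-.0205,.1137,"")
    cv2.imwrite("pics/fit1.png",cv2.resize(im,None,fx=1.56,fy=1.56)); 
    for q in ["pocket0","key_grip","sel_grip","shaker","done0_c"]:
        print(q,[(round(d["confidence"],2),np.round(d["centre"],3).tolist()) for d in spotter.mark_of(q,p)][:5])
    o=ctrl.get_obs(); print(o["tool_pos"],o["opening"],ang())
E
python3 fit.py
```

```text
t: 3.42
tool_pos: [0.5433, 0.0188, 0.4066]
tool_rot: [2.115, 2.32, -0.002]
contact_force: [0.1, 0.3, -0.1]
opening: 0.0728
pocket0 [(0.8, [0.636, -0.05, 0.03]), (0.77, [0.622, 0.085, 0.028])]
key_grip [(0.95, [0.517, 0.063, 0.095]), (0.39, [0.484, -0.318, 0.002])]
sel_grip [(0.67, [0.532, -0.104, 0.098]), (0.49, [0.634, -0.048, 0.028])]
shaker [(0.94, [0.583, -0.017, -0.001])]
done0_c []
[0.54265628 0.01935168 0.40684867] 0.07304583360691845 0.09245099769739613
```

View pics/fit1.png

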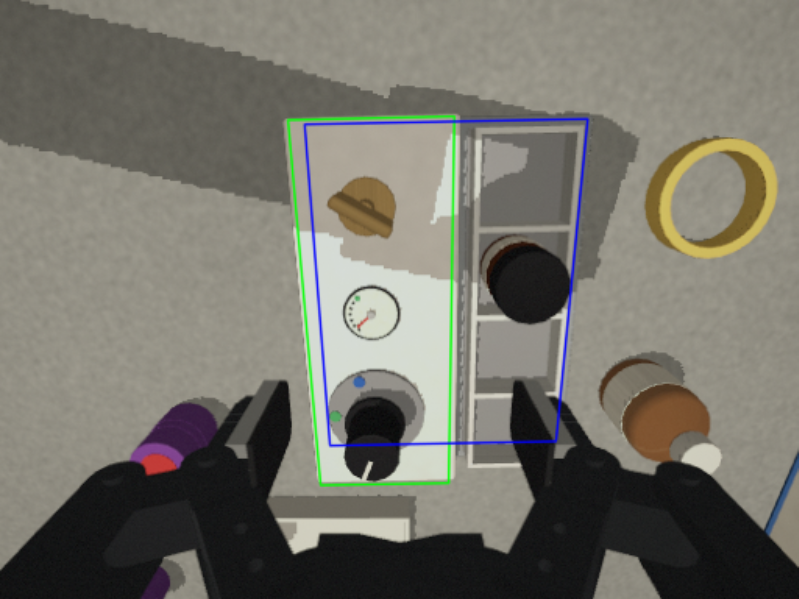

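```bash
cat > f2.py <<'E'
from fit import *
p,C=shot("wrist")
im,W,line=ov(p,C,.584,-.0205,.1137,"")
px=.052
for y in (-.099,-.033,.033,.099):
    line([(px-.032,y-.031,.05),(px+.032,y-.031,.05),(px+.032,y+.031,.05),(px-.032,y+.031,.05)],(0,0,255))
    line([(px-.032,y-.031,.026),(px+.032,y-.031,.026),(px+.032,y+.031,.026),(px-.032,y+.031,.026)],(0,255,255))
for k in (.064,.090):
  q=[W([(px+.025*np.cos(t)-.0075,.033+.025*np.sin(t)+0.0,k)])[0] for t in np.linspace(0,6.28,40)]
  q=np.array(q); q[:,:2]+=np.array([.6256,.0213])-q[:,:2].mean(0)
  cv2.polylines(im,[np.round(proj(p,C,q)).astype(np.int32)],True,(255,0,255),1)
for loc,z,col,r in ((( -.063,.088),.078,(0,255,0),.02),((-.060,-.079),.114,(0,255,0),.019)):
  q=np.array([W([(loc[0]+r*np.cos(t),loc[1]+r*np.sin(t),z)])[0] for t in np.linspace(0,6.28,40)])
  cv2.polylines(im,[np.round(proj(p,C,q)).astype(np.int32)],True,col,1)
cv2.imwrite("pics/fit2.png",cv2.resize(im[60:320,170:400],None,fx=2.3,fy=2.3))
E
python3 f2.py
```

```text
(no output)
```

View pics/fit2.png

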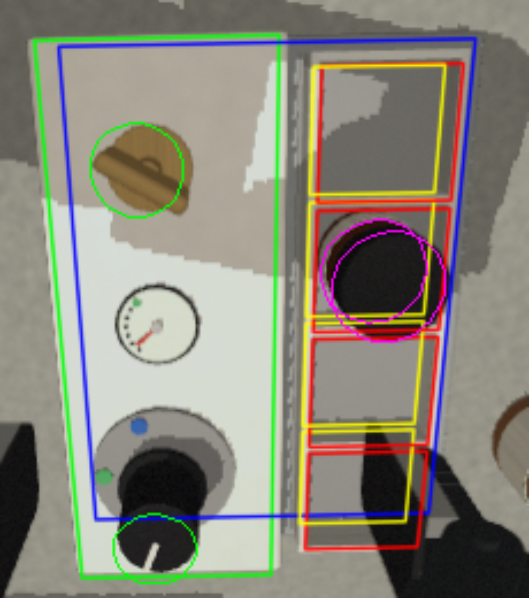

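The outlines fit: housing, pockets and the done jar all line up, with the jar at (0.626, 0.021). Now I'll grasp it.

```bash
python3 - <<'E'
from h import *
plan((0.626,0.0215,0.40),.1137)
E
```

```text
n 3 turn [ 0.002  0.003 -0.021] d tool [-5.5 83.1  7. ] pos [0.5427 0.0193 0.4069] t 3.77 F [-0.  -0.6  0.1] open 0.0726 q [-0.1  -0.15  1.8  -0.    1.48 -0.19]
[0.001, 0.001, -0.007, -1.835, 27.704, 2.347]
[0.001, 0.001, -0.007, -2.034, 27.692, 2.33]
[0.001, 0.001, -0.007, -2.234, 27.678, 2.312]
```

```bash
python3 -m crank '[[0,0.001,-0.007,-2,28,2,-0.7],[0,0.001,-0.007,-2,28,2,-0.7],[0,0.001,-0.007,-2,28,3,-0.7],[0,0,0,0,0,40,-0.7],[0,0,0,0,0,40,-0.7],[0,0,0,0,0,0,-0.7],[0,0,0,0,0,0,-0.7]]'
python3 - <<'E'
from h import *
plan((0.626,0.0215,0.23),.1137)
p,C=shot("wrist"); save(p,"w2.png")
E
```

```text
t: 4.35
tool_pos: [0.6299, 0.0237, 0.3223]
tool_rot: [2.08, 2.343, 0.01]
contact_force: [1.3, 0.2, 2.0]
opening: 0.0727
n 3 turn [0.011 0.002 0.005] d tool [-1.5 -5.1 92.3] pos [0.6299 0.0237 0.3223] t 4.35 F [1.3 0.2 2. ] open 0.0727 q [-0.08  0.12  1.68  0.    1.33 -0.2 ]
row [0.004, 0.001, 0.002, -0.509, -1.703, 30.761]
```

View pics/w2.png

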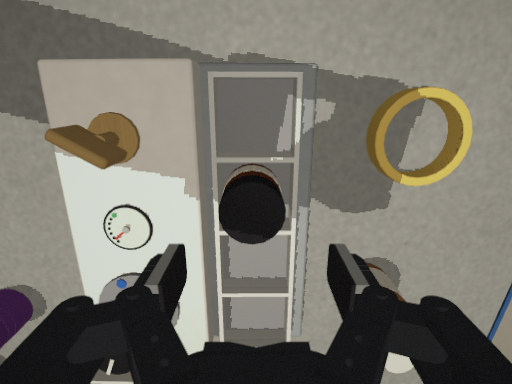

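The jar cap is at (252,205), centred between the fingers (256). Descending.

```bash
python3 -m crank '[[0.004,0,0.002,-0.5,-1.5,31,-0.7],[0.004,0,0.002,-0.5,-1.5,31,-0.7],[0.004,0,0.001,-0.5,-1.5,28,-0.7],[0,0,0,0,0,0,-0.7],[0,0,0,0,0,0,-0.7]]'
python3 - <<'E'
from h import *
plan((0.626,0.0215,0.23),.1137)
E
```

```text
t: 4.82
tool_pos: [0.6298, 0.0217, 0.2454]
tool_rot: [2.08, 2.333, 0.015]
contact_force: [0.7, 0.4, 0.7]
opening: 0.0725
n 1 turn [0.018 0.006 0.001] d tool [ 0.4 -4.1 15.3] pos [0.6298 0.0217 0.2454] t 4.82 F [0.7 0.4 0.7] open 0.0725 q [-0.08  0.2   1.73 -0.    1.19 -0.2 ]
row [0.018, 0.006, 0.001, 0.363, -4.05, 15.314]
```

```bash
python3 -m crank '[[0.018,0.006,0,0,-4,15,-0.7],[0,0,0,0,0,0,-0.7],[0,0,0,0,0,0,-0.7]]'
python3 - <<'E'
from h import *
plan((0.626,0.0215,0.23),.1137)
E
```

```text
t: 5.07
tool_pos: [0.6281, 0.0211, 0.2373]
tool_rot: [2.086, 2.34, 0.009]
contact_force: [0.5, -0.5, 0.8]
opening: 0.0724
n 1 turn [0.009 0.001 0.001] d tool [ 0.7 -2.1  7.3] pos [0.6281 0.0211 0.2373] t 5.07 F [ 0.5 -0.5  0.8] open 0.0724 q [-0.08  0.21  1.73  0.    1.19 -0.2 ]
row [0.009, 0.001, 0.001, 0.687, -2.146, 7.28]
```

```bash
python3 -m crank '[[0.009,0.001,0,0.5,-2,8,-0.7],[0.006,0,0,0,-1,5,-0.7],[0,0,0,0,0,0,-0.7],[0,0,0,0,0,0,0.6],[0,0,0,0,0,0,0.6],[0,0,0,0,0,0,0.6],[0,0,0,0,0,0,0.6],[0,0,0,0,0,0,0.6]]' 40
python3 - <<'E'
from h import *
plan((0.626,0.0215,0.36),.1137)
E
```

```text
t: 5.73
tool_pos: [0.6267, 0.0212, 0.2276]
tool_rot: [2.09, 2.345, -0.002]
contact_force: [-0.2, 0.2, -1.1]
opening: 0.049
n 4 turn [-0.     0.001  0.001] d tool [   0.2   -0.7 -132.4] pos [0.6267 0.0212 0.2276] t 5.73 F [-0.2  0.2 -1.1] open 0.049 q [-0.08  0.22  1.74 -0.    1.18 -0.2 ]
row [-0.0, 0.0, 0.0, 0.041, -0.167, -33.093]
```

```bash
python3 -m crank '[[0,0,0,0,0,-25,0.6],[0,0,0,0,0,-35,0.6],[0,0,0,0,0,-35,0.6],[0,0,0,0,0,-35,0.6]]' 
python3 - <<'E'
from h import *
plan((0.505,0.309,0.33),.1137)
E
```

```text
t: 6.07
tool_pos: [0.6237, 0.0216, 0.3474]
tool_rot: [-2.08, -2.333, 0.019]
contact_force: [0.7, 1.1, -1.8]
opening: 0.0487
n 8 turn [-0.019 -0.004  0.001] d tool [299.  -84.7  20.1] pos [0.6237 0.0216 0.3474] t 6.07 F [ 0.7  1.1 -1.8] open 0.0487 q [-0.08  0.1   1.66 -0.    1.4  -0.2 ]
row [-0.002, -0.0, 0.0, 37.372, -10.593, 2.509]
```

```bash
python3 -m crank '[[-0.005,0,0,25,-9,0,0.6],[-0.005,0,0,37,-11,0,0.6],[-0.003,0,0,40,-11,0,0.6],[0,0,0,40,-11,0,0.6],[0,0,0,40,-11,0,0.6],[0,0,0,40,-11,0,0.6],[0,0,0,40,-11,0,0.6],[0,0,0,25,-8,0,0.6]]' 
python3 - <<'E'
from h import *
p,C=shot("wrist"); save(p,"w3.png")
plan((0.505,0.309,0.2066),.1137)
E
```

```text
t: 6.73
tool_pos: [0.51, 0.2987, 0.3583]
tool_rot: [2.099, 2.324, 0.015]
contact_force: [0.4, -0.2, -1.8]
opening: 0.0492
n 4 turn [ 0.012 -0.002 -0.009] d tool [  7.6  -4.5 151.5] pos [0.5085 0.3015 0.3581] t 6.78 F [-1.9  3.  -1.1] open 0.0491 q [ 0.41  0.    1.74 -0.    1.38  0.31]
row [0.003, -0.0, -0.002, 1.893, -1.128, 37.874]
```

View pics/w3.png

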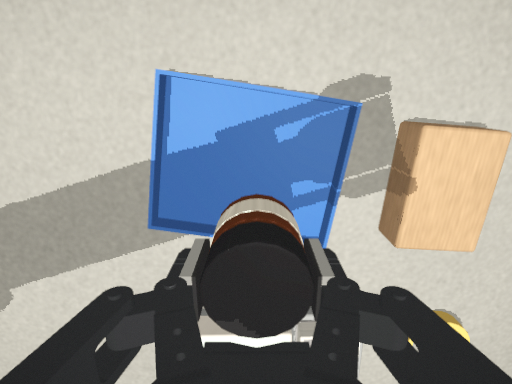

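The jar is held upright over the blue tray. Lowering it.

```bash
python3 -m crank '[[0.004,0,-0.003,2,-1,30,0.6],[0.004,0,-0.003,2,-1,38,0.6],[0.004,0,-0.003,2,-1,38,0.6],[0,0,0,1,-1,25,0.6],[0,0,0,0,0,0,0.6],[0,0,0,0,0,0,0.6]]' 
python3 - <<'E'
from h import *
plan((0.505,0.309,0.2066),.1137)
E
```

```text
t: 7.28
tool_pos: [0.5027, 0.3125, 0.2245]
tool_rot: [2.081, 2.353, 0.007]
contact_force: [0.5, 0.2, -0.0]
opening: 0.049
n 1 turn [ 0.003 -0.003  0.009] d tool [-3.8  1.8 17.9] pos [0.5027 0.3125 0.2245] t 7.28 F [ 0.5  0.2 -0. ] open 0.049 q [0.43 0.15 1.83 0.   1.16 0.31]
row [0.003, -0.003, 0.009, -3.77, 1.822, 17.898]
```

```bash
python3 -m crank '[[0.003,-0.003,0,0,0,12,0.6],[0,0,0,0,0,8,0.6],[0,0,0,0,0,4,0.6],[0,0,0,0,0,0,0.6],[0,0,0,0,0,0,0.6]]' 
python3 - <<'E'
from h import *
plan((0.505,0.309,0.2066),.1137)
E
```

```text
t: 7.7
tool_pos: [0.5066, 0.3132, 0.209]
tool_rot: [2.08, 2.349, 0.012]
contact_force: [0.2, -0.0, -2.9]
opening: 0.0491
n 1 turn [ 0.008 -0.002  0.007] d tool [-4.  -2.2  2.4] pos [0.5066 0.3132 0.209 ] t 7.7 F [ 0.2 -0.  -2.9] open 0.0491 q [ 0.43  0.18  1.82 -0.    1.13  0.31]
row [0.008, -0.002, 0.007, -4.022, -2.159, 2.407]
```

```bash
python3 -m crank '[[0.006,-0.002,0,0,0,2,0.6],[0,0,0,0,0,2,0.6],[0,0,0,0,0,0,0.6],[0,0,0,0,0,0,0.6]]' 
python3 - <<'E'
from h import *
plan((0.505,0.309,0.2066),.1137)
E
```

```text
t: 8.03
tool_pos: [0.5082, 0.3134, 0.207]
tool_rot: [2.081, 2.349, 0.01]
contact_force: [0.2, -0.6, -0.5]
opening: 0.0492
n 1 turn [ 0.007 -0.002  0.007] d tool [-4.  -3.7  0.4] pos [0.5082 0.3134 0.207 ] t 8.03 F [ 0.2 -0.6 -0.5] open 0.0492 q [ 0.43  0.19  1.82 -0.    1.13  0.31]
row [0.007, -0.002, 0.007, -3.972, -3.672, 0.368]
```

```bash
python3 -m crank '[[0.004,0,0,0,0,2,0.6],[0,0,0,0,0,0,0.6],[0,0,0,0,0,0,-0.6],[0,0,0,0,0,0,-0.6],[0,0,0,0,0,0,-0.6],[0,0,0,0,0,-25,-0.6],[0,0,0,0,0,-38,-0.6],[0,0,0,0,0,-38,-0.6]]'
python3 -m crank '[[0,0,0,0,0,-38,-0.6],[0,0,0,0,0,-38,-0.6],[0,0,0,0,0,0,-0.6]]'
python3 - <<'E'
from h import *
p,C=shot("wrist"); save(p,"w4.png")
p,C=shot("top"); save(p,"t4.png",(110,110,370,280),3)
im=p["image"].astype(int); r,g,b=im[...,0],im[...,1],im[...,2]
m=((r>180)&(g<110)&(b<110)).astype(np.uint8)
n,l,s,c=cv2.connectedComponentsWithStats(m)
for i in range(1,n):
    if s[i,4]>15: print("red",c[i].round(1),s[i,4],pix2z(p,C,c[i],.068).round(4)[0])
plan((0.47,-0.33,0.36),.1137)
E
```

```text
t: 8.7
tool_pos: [0.5051, 0.3117, 0.2979]
tool_rot: [-2.079, -2.345, 0.024]
contact_force: [0.1, 1.4, 0.8]
opening: 0.0681
t: 8.95
tool_pos: [0.5069, 0.3126, 0.3854]
tool_rot: [-2.082, -2.349, 0.007]
contact_force: [1.8, 1.2, 1.6]
opening: 0.068
red [341.2 189.8] 37 [ 0.5484 -0.3608  0.068 ]
red [344.7 224.3] 39 [ 0.4277 -0.3664  0.068 ]
red [319.6 226. ] 41 [ 0.4242 -0.2786  0.068 ]
red [286.6 244.5] 53 [ 0.3641 -0.1626  0.068 ]
red [378.2 253.4] 50 [ 0.3242 -0.4783  0.068 ]
red [318.7 260.5] 55 [ 0.3068 -0.2704  0.068 ]
red [344.8 260.2] 56 [ 0.3052 -0.3604  0.068 ]
n 17 turn [-0.015  0.004  0.007] d tool [-633.  -112.4   22.4] pos [0.5057 0.3121 0.3783] t 9.05 F [-0.1  0.5 -0.4] open 0.0683 q [0.43 0.   1.71 0.   1.45 0.31]
row [-0.001, 0.0, 0.0, -37.238, -6.61, 1.318]
```

View pics/w4.png

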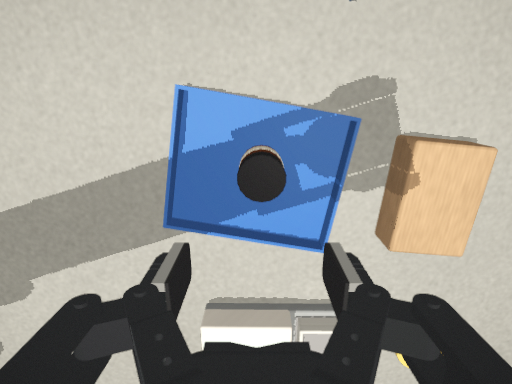

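View pics/t4.png

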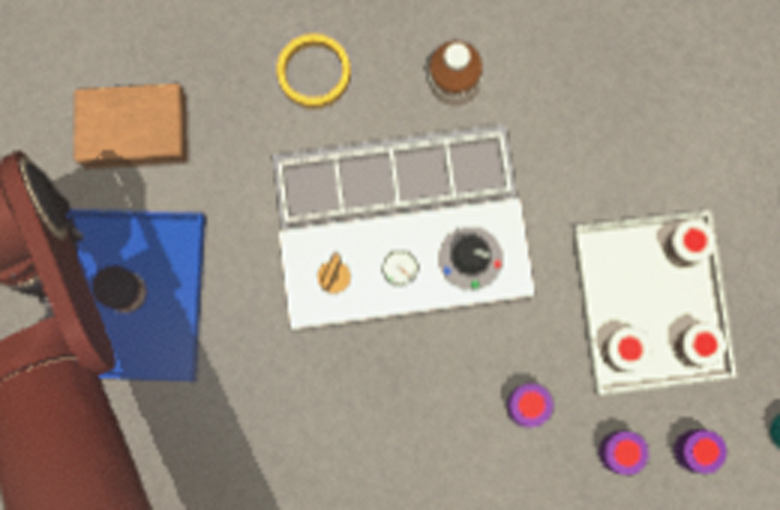

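The done jar stands in the blue tray at crop (118,288), and all four pockets are empty. The fresh jars are the white rings with red discs at crop (694,240), (629,348) and (704,345). The purple ones outside are excluded. Heading to the one at (0.424, -0.279).

```bash
python3 -m crank '[[0,0,0,-25,-4,0,-0.6],[0,0,0,-40,-6,0,-0.6],[0,0,0,-41,-6,0,-0.6],[0,0,0,-41,-6,0,-0.6],[0,0,0,-41,-6,0,-0.6],[0,0,0,-41,-6,0,-0.6],[0,0,0,-41,-6,0,-0.6],[0,0,0,-41,-6,0,-0.6]]'
python3 - <<'E'
from h import *
plan((0.4242,-0.2786,0.34),.1137)
E
```

```text
t: 9.72
tool_pos: [0.494, -0.002, 0.3637]
tool_rot: [-2.05, -2.349, 0.044]
contact_force: [1.7, 0.3, 1.1]
opening: 0.0684
n 8 turn [-0.037  0.001  0.022] d tool [-264.6 -105.7   27.8] pos [ 0.494  -0.002   0.3637] t 9.72 F [1.7 0.3 1.1] open 0.0684 q [-0.15 -0.23  1.95 -0.01  1.46 -0.29]
[-0.005, 0.0, 0.003, -33.073, -13.214, 3.479]
[-0.005, 0.0, 0.003, -33.11, -13.138, 3.414]
[-0.005, 0.0, 0.003, -33.146, -13.062, 3.349]
[-0.005, 0.0, 0.003, -33.183, -12.986, 3.285]
[-0.005, 0.0, 0.003, -33.219, -12.909, 3.221]
[-0.005, 0.0, 0.003, -33.255, -12.832, 3.157]
[-0.005, 0.0, 0.003, -33.291, -12.754, 3.094]
[-0.005, 0.0, 0.003, -33.326, -12.676, 3.031]
```

```bash
python3 -m crank '[[-0.01,0,0.006,-37,-13,0,-0.6],[-0.01,0,0.006,-38,-14,0,-0.6],[-0.01,0,0.005,-38,-14,0,-0.6],[-0.006,0,0.003,-38,-14,0,-0.6],[0,0,0,-38,-14,0,-0.6],[0,0,0,-38,-14,0,-0.6],[0,0,0,-32,-12,0,-0.6],[0,0,0,-10,-4,0,-0.6]]'
python3 - <<'E'
from h import *
plan((0.4242,-0.2786,0.34),.1137)
E
```

```text
t: 10.38
tool_pos: [0.4188, -0.2922, 0.3465]
tool_rot: [-2.081, -2.323, 0.011]
contact_force: [-0.4, 0.3, 0.7]
opening: 0.0681
n 1 turn [-0.02  -0.013 -0.004] d tool [12.8  7.   6.5] pos [ 0.4188 -0.2922  0.3465] t 10.38 F [-0.4  0.3  0.7] open 0.0681 q [-0.75 -0.18  1.93 -0.01  1.41 -0.86]
row [-0.02, -0.013, -0.004, 12.814, 6.967, 6.507]
```

```bash
python3 -m crank '[[-0.015,-0.01,0,10,6,20,-0.6],[-0.005,-0.005,0,6,3,30,-0.6],[0,0,0,0,0,20,-0.6],[0,0,0,0,0,0,-0.6],[0,0,0,0,0,0,-0.6]]'
python3 - <<'E'
from h import *
p,C=shot("wrist"); save(p,"w5.png")
im=p["image"].astype(int); r,g,b=im[...,0],im[...,1],im[...,2]
m=((r>180)&(g<110)&(b<110)).astype(np.uint8)
n,l,s,c=cv2.connectedComponentsWithStats(m)
for i in range(1,n):
    if s[i,4]>40: print("red",c[i].round(1),s[i,4],pix2z(p,C,c[i],.068).round(4)[0])
plan((0.4242,-0.2786,0.207),.1137)
E
```

```text
t: 10.8
tool_pos: [0.4223, -0.2761, 0.2668]
tool_rot: [-2.1, -2.324, 0.002]
contact_force: [0.7, -1.4, 0.9]
opening: 0.0683
red [156.4  33.4] 917 [ 0.3575 -0.1703  0.068 ]
red [ 74.8 205.2] 1639 [ 0.3079 -0.2698  0.068 ]
red [260.1 251.6] 399 [ 0.4237 -0.2889  0.068 ]
red [253.8 339.5] 345 [ 0.4268 -0.3591  0.068 ]
red [403.1 362.3] 55 [ 0.538  -0.3689  0.068 ]
n 2 turn [-0.008 -0.007 -0.012] d tool [-3.3  2.3 59.5] pos [ 0.4221 -0.2759  0.2665] t 10.85 F [-0.4  0.3 -1.3] open 0.0681 q [-0.73 -0.11  2.01 -0.    1.25 -0.83]
row [-0.004, -0.004, -0.006, -1.656, 1.129, 29.742]
```

View pics/w5.png

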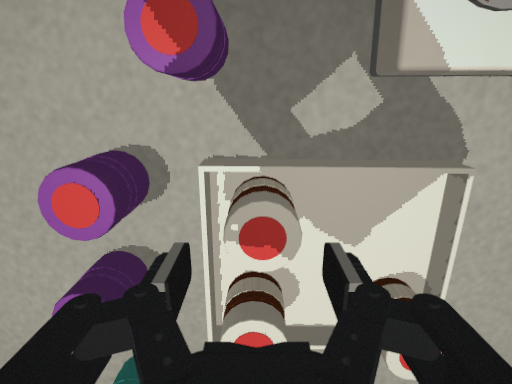

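```bash
python3 - <<'E'
from h import *
p,C=shot("wrist")
print(pix2z(p,C,[[262.5,238]],.068))
E
python3 -m crank '[[-0.004,-0.004,-0.006,-2,2,28,-0.6],[-0.004,-0.004,-0.006,-2,2,28,-0.6],[0,0,0,0,0,10,-0.6],[0,0,0,0,0,0,-0.6],[0,0,0,0,0,0,-0.6]]'
python3 - <<'E'
from h import *
plan((0.4242,-0.2786,0.207),.1137)
E
```

```text
[[ 0.42382828 -0.27881268  0.068     ]]
t: 11.32
tool_pos: [0.4308, -0.2819, 0.2088]
tool_rot: [2.077, 2.332, -0.0]
contact_force: [-1.1, 0.9, 0.2]
opening: 0.0684
n 1 turn [0.012 0.014 0.002] d tool [ 4.  -6.2  1.7] pos [ 0.4308 -0.2819  0.2088] t 11.32 F [-1.1  0.9  0.2] open 0.0684 q [-0.72 -0.    2.02 -0.    1.11 -0.84]
row [0.012, 0.014, 0.002, 4.029, -6.192, 1.675]
```

```bash
python3 -m crank '[[0.01,0.012,0,4,-6,1,-0.6],[0.004,0.005,0,2,-3,0.5,-0.6],[0,0,0,0,0,0,-0.6],[0,0,0,0,0,0,0.6],[0,0,0,0,0,0,0.6],[0,0,0,0,0,0,0.6],[0,0,0,0,0,0,0.6],[0,0,0,0,0,0,0.6]]'
python3 - <<'E'
from h import *
plan((0.4242,-0.2786,0.207),.1137)
E
```

```text
t: 11.98
tool_pos: [0.4219, -0.2778, 0.2144]
tool_rot: [2.086, 2.342, 0.001]
contact_force: [-0.0, 0.5, -1.8]
opening: 0.0489
n 1 turn [0.004 0.003 0.002] d tool [-1.   2.1  7.4] pos [ 0.4219 -0.2778  0.2144] t 11.98 F [-0.   0.5 -1.8] open 0.0489 q [-0.73 -0.03  2.04  0.    1.13 -0.85]
row [0.004, 0.003, 0.002, -1.026, 2.148, 7.39]
```

```bash
python3 -m crank '[[0,0,0,0,0,0,-0.5],[0,0,0,0,0,0,-0.5],[0,0,0,0,0,0,-0.5],[0.004,0.003,0,-0.5,1,8,-0.5],[0,0,0,0,0,4,-0.5],[0,0,0,0,0,0,-0.5],[0,0,0,0,0,0,-0.5]]'
python3 - <<'E'
from h import *
plan((0.4242,-0.2786,0.207),.1137)
E
```

```text
t: 12.57
tool_pos: [0.4233, -0.2784, 0.201]
tool_rot: [-2.089, -2.346, 0.001]
contact_force: [0.2, -0.3, -0.1]
opening: 0.0637
n 1 turn [-0.001  0.     0.002] d tool [-0.3  0.9 -6. ] pos [ 0.4233 -0.2784  0.201 ] t 12.57 F [ 0.2 -0.3 -0.1] open 0.0637 q [-0.73 -0.01  2.04 -0.    1.11 -0.84]
row [-0.001, 0.0, 0.002, -0.253, 0.853, -6.027]
```

```bash
python3 -m crank '[[0,0,0,0,0,-5,-0.5],[0,0,0,0,0,-2,-0.5],[0,0,0,0,0,0,-0.5]]'
python3 -m crank '[[0,0,0,0,0,0,0.6],[0,0,0,0,0,0,0.6],[0,0,0,0,0,0,0.6],[0,0,0,0,0,0,0.6],[0,0,0,0,0,0,0.6]]'
python3 - <<'E'
from h import *
plan((0.4242,-0.2786,0.207),.1137)
E
```

```text
t: 12.82
tool_pos: [0.4232, -0.2783, 0.208]
tool_rot: [-2.088, -2.345, 0.001]
contact_force: [-0.3, 0.5, 0.5]
opening: 0.0644
t: 13.23
tool_pos: [0.4233, -0.2785, 0.2088]
tool_rot: [-2.089, -2.346, 0.001]
contact_force: [-0.0, -0.8, 0.6]
opening: 0.049
n 1 turn [-0.     0.     0.002] d tool [-0.2  0.9  1.8] pos [ 0.4233 -0.2785  0.2088] t 13.23 F [-0.  -0.8  0.6] open 0.049 q [-0.73 -0.02  2.03 -0.    1.12 -0.84]
row [-0.0, 0.0, 0.002, -0.238, 0.878, 1.828]
```

```bash
python3 -m crank '[[0,0,0,0,0,-25,0.6],[0,0,0,0,0,-36,0.6],[0,0,0,0,0,-36,0.6],[0,0,0,0,0,-36,0.6],[0,0,0,0,0,-36,0.6],[0,0,0,0,0,-10,0.6]]'
python3 - <<'E'
from h import *
plan((0.6475,-0.112,0.36),.1137)
E
```

```text
t: 13.73
tool_pos: [0.4214, -0.2767, 0.3856]
tool_rot: [-2.076, -2.331, 0.0]
contact_force: [0.6, -1.0, 0.1]
opening: 0.049
n 8 turn [-0.014 -0.015  0.002] d tool [137.2 243.9  24.3] pos [ 0.4214 -0.2767  0.3856] t 13.73 F [ 0.6 -1.   0.1] open 0.049 q [-0.73 -0.22  1.91 -0.    1.48 -0.84]
[-0.002, -0.002, 0.0, 17.149, 30.49, 3.037]
[-0.002, -0.002, 0.0, 17.161, 30.481, 3.058]
[-0.002, -0.002, 0.0, 17.174, 30.472, 3.078]
[-0.002, -0.002, 0.0, 17.186, 30.463, 3.099]
[-0.002, -0.002, 0.0, 17.199, 30.454, 3.119]
[-0.002, -0.002, 0.0, 17.211, 30.445, 3.139]
[-0.002, -0.002, 0.0, 17.224, 30.436, 3.159]
[-0.002, -0.002, 0.0, 17.236, 30.426, 3.179]
```

```bash
python3 -m crank '[[-0.005,-0.005,0,12,20,0,0.6],[-0.005,-0.005,0,18,32,2,0.6],[-0.004,-0.004,0,19,34,3,0.6],[0,0,0,19,34,4,0.6],[0,0,0,19,34,4,0.6],[0,0,0,19,34,4,0.6],[0,0,0,19,34,4,0.6],[0,0,0,9,18,3,0.6]]'
python3 - <<'E'
from h import *
p,C=shot("wrist"); save(p,"w6.png")
plan((0.6475,-0.112,0.231),.1137)
E
```

```text
t: 14.4
tool_pos: [0.6512, -0.1128, 0.359]
tool_rot: [2.098, 2.331, -0.004]
contact_force: [-0.1, -0.2, -1.4]
opening: 0.0486
n 4 turn [ 0.002  0.004 -0.007] d tool [  0.6  -5.1 126.6] pos [ 0.6523 -0.1115  0.3576] t 14.45 F [-2.4  1.8 -1.9] open 0.0491 q [-0.28  0.17  1.57 -0.    1.4  -0.39]
row [0.0, 0.001, -0.002, 0.155, -1.265, 31.643]
```

View pics/w6.png

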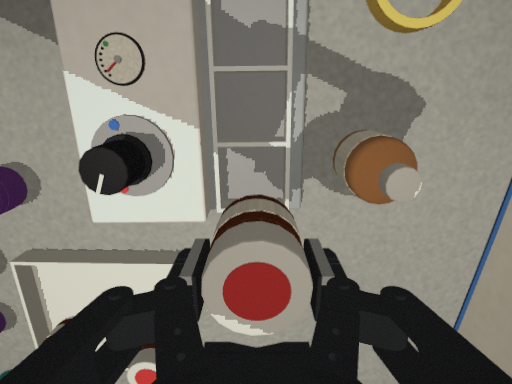

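The fresh jar is held upright over the end pocket, and the bottle at (385,170) is well clear. Lowering.

```bash
python3 -m crank '[[0,0,-0.002,0.5,-2,20,0.6],[0,0.001,-0.002,0,-2,32,0.6],[0,0.001,-0.002,0,-2,28,0.6],[0,0,0,0,0,10,0.6],[0,0,0,0,0,0,0.6],[0,0,0,0,0,0,0.6]]'
python3 - <<'E'
from h import *
plan((0.6475,-0.112,0.231),.1137)
E
```

```text
t: 14.95
tool_pos: [0.6472, -0.1085, 0.2564]
tool_rot: [-2.082, -2.345, 0.007]
contact_force: [-0.0, 0.0, -1.3]
opening: 0.049
n 1 turn [-0.007 -0.001  0.005] d tool [-3.6  0.1 25.4] pos [ 0.6472 -0.1085  0.2564] t 14.95 F [-0.   0.  -1.3] open 0.049 q [-0.28  0.25  1.65 -0.    1.25 -0.4 ]
row [-0.007, -0.001, 0.005, -3.585, 0.078, 25.445]
```

```bash
python3 -m crank '[[-0.006,0,0.004,-4,0,0,0.6],[0,0,0.002,-2,0,0,0.6],[0,0,0,0,0,8,0.6],[0,0,0,0,0,10,0.6],[0,0,0,0,0,5,0.6],[0,0,0,0,0,0,0.6],[0,0,0,0,0,0,0.6]]'
python3 - <<'E'
from h import *
plan((0.6475,-0.112,0.231),.1137)
E
```

```text
t: 15.53
tool_pos: [0.6538, -0.1161, 0.2553]
tool_rot: [2.086, 2.329, 0.02]
contact_force: [0.6, -1.0, -1.6]
opening: 0.0486
n 1 turn [ 0.02   0.003 -0.004] d tool [ 4.8 -6.3 24.2] pos [ 0.6538 -0.1161  0.2553] t 15.53 F [ 0.6 -1.  -1.6] open 0.0486 q [-0.29  0.27  1.64  0.01  1.22 -0.4 ]
row [0.02, 0.003, -0.004, 4.811, -6.3, 24.192]
```

```bash
python3 - <<'E'
from h import *
p,C=shot("scene"); save(p,"s7.png",(190,160,340,280),5)
p,C=shot("wrist"); save(p,"w7.png")
plan((0.6475,-0.112,0.231),.1137)
E
```

```text
n 1 turn [ 0.019  0.003 -0.004] d tool [ 4.7 -6.1 23.5] pos [ 0.6537 -0.116   0.2546] t 15.63 F [ 0.2 -0.5 -2.2] open 0.0491 q [-0.29  0.27  1.64  0.01  1.22 -0.4 ]
row [0.019, 0.003, -0.004, 4.733, -6.133, 23.519]
```

View pics/s7.png

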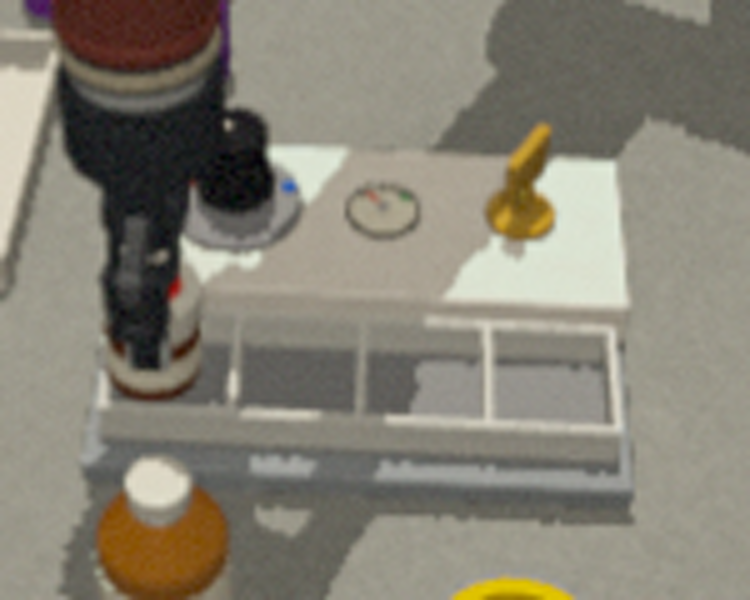

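View pics/w7.png

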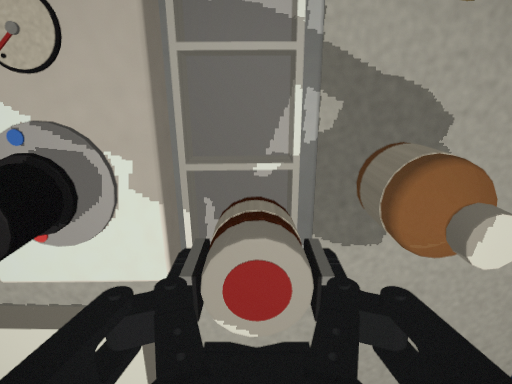

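```bash
python3 -m crank '[[0.01,0.002,-0.002,2.5,-3,-8,0.6],[0.005,0,0,2.5,-3,-4,0.6]]'; python3 -m crank '[[0,0,0,0,0,0,0.6],[0,0,0,0,0,0,0.6]]'
python3 - <<'E'
from h import *
plan((0.6475,-0.112,0.256),.1137)
E
```

```text
t: 15.8
tool_pos: [0.6465, -0.112, 0.2658]
tool_rot: [2.094, 2.341, 0.002]
contact_force: [0.9, -0.1, -1.2]
opening: 0.0491
t: 15.97
tool_pos: [0.6462, -0.1116, 0.267]
tool_rot: [2.093, 2.341, 0.003]
contact_force: [0.8, -0.0, -2.5]
opening: 0.049
n 1 turn [ 0.002  0.    -0.002] d tool [-0.6  1.3 11. ] pos [ 0.6462 -0.1116  0.267 ] t 15.97 F [ 0.8 -0.  -2.5] open 0.049 q [-0.28  0.24  1.65  0.    1.25 -0.4 ]
row [0.002, 0.0, -0.002, -0.582, 1.254, 11.015]
```

```bash
for i in 1 2; do python3 -m crank '[[0,0,0,-0.3,0.6,6,0.6]]'; done;  python3 -m crank '[[0,0,0,0,0,3,0.6]]'; python3 -m crank '[[0,0,0,0,0,3,0.6]]'
```

```text
t: 16.05
tool_pos: [0.6472, -0.1119, 0.2625]
tool_rot: [2.091, 2.339, 0.005]
contact_force: [1.3, 0.8, -1.7]
opening: 0.0492
t: 16.13
tool_pos: [0.6479, -0.1121, 0.2561]
tool_rot: [2.091, 2.338, 0.005]
contact_force: [-0.7, -1.4, -0.7]
opening: 0.049
t: 16.22
tool_pos: [0.6477, -0.1121, 0.2518]
tool_rot: [2.091, 2.339, 0.004]
contact_force: [-0.4, -0.7, -1.2]
opening: 0.049
t: 16.3
tool_pos: [0.6477, -0.1121, 0.2478]
tool_rot: [2.092, 2.34, 0.004]
contact_force: [-0.2, -1.4, -1.1]
opening: 0.0489
```

```bash
for i in 1 2; do python3 -m crank '[[0,0,0,0,0,4,0.6]]'; done;  python3 -m crank '[[0,0,0,0,0,3,0.6]]'; python3 -m crank '[[0,0,0,0,0,2,0.6]]'
```

```text
t: 16.38
tool_pos: [0.6476, -0.1121, 0.2429]
tool_rot: [2.092, 2.34, 0.003]
contact_force: [-0.3, 1.1, -2.2]
opening: 0.049
t: 16.47
tool_pos: [0.6475, -0.112, 0.238]
tool_rot: [2.093, 2.341, 0.003]
contact_force: [-0.3, 0.4, -1.0]
opening: 0.049
t: 16.55
tool_pos: [0.6473, -0.112, 0.234]
tool_rot: [2.094, 2.341, 0.002]
contact_force: [0.5, 0.0, -1.7]
opening: 0.0489
t: 16.63
tool_pos: [0.6471, -0.112, 0.2311]
tool_rot: [-2.094, -2.342, -0.001]
contact_force: [-0.1, 0.4, -2.0]
opening: 0.0492
```

```bash
python3 -m crank '[[0,0,0,0,0,1.5,0.6]]'; python3 -m crank '[[0,0,0,0,0,1,0.6]]'; python3 -m crank '[[0,0,0,0,0,0,0.6]]'
```

```text
t: 16.72
tool_pos: [0.6473, -0.1123, 0.2302]
tool_rot: [2.094, 2.342, 0.0]
contact_force: [-5.3, -1.3, 10.9]
opening: 0.0486
t: 16.8
tool_pos: [0.6476, -0.1124, 0.2303]
tool_rot: [-2.094, -2.342, -0.0]
contact_force: [-3.1, 1.5, 3.6]
opening: 0.0494
t: 16.88
tool_pos: [0.6478, -0.1124, 0.2307]
tool_rot: [2.094, 2.342, 0.001]
contact_force: [-0.2, 0.1, -2.3]
opening: 0.0492
```

Contact with the floor at 0.2303, as predicted. Releasing to a partial opening and rising.

```bash
python3 -m crank '[[0,0,0,0,0,0,-0.5],[0,0,0,0,0,0,-0.5],[0,0,0,0,0,0,-0.5],[0,0,0,0,0,-15,-0.5],[0,0,0,0,0,-30,-0.5],[0,0,0,0,0,-38,-0.6],[0,0,0,0,0,-38,-0.6],[0,0,0,0,0,-20,-0.6]]'
python3 - <<'E'
from h import *
p,C=shot("wrist"); save(p,"w8.png")
plan((0.4277,-0.3664,0.32),.1137)
E
```

```text
t: 17.55
tool_pos: [0.6461, -0.1119, 0.3728]
tool_rot: [-2.087, -2.335, 0.007]
contact_force: [0.8, -0.3, 0.5]
opening: 0.0684
n 9 turn [-0.004 -0.002 -0.002] d tool [-228.3 -246.    57.9] pos [ 0.6469 -0.1121  0.3774] t 17.6 F [ 2.1 -1.4  3.8] open 0.0682 q [-0.28  0.14  1.56  0.    1.44 -0.4 ]
row [-0.0, -0.0, -0.0, -25.37, -27.332, 6.432]
```

View pics/w8.png

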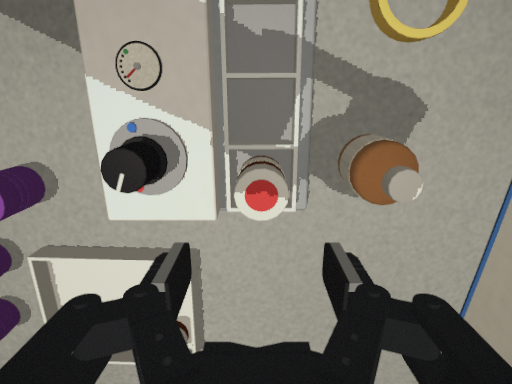

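The jar stands upright in the end pocket, cap at (262,195). Next is the fresh jar at (0.428, -0.366).

```bash
python3 -m crank '[[0,0,0,-18,-19,0,-0.6],[0,0,0,-27,-29,0,-0.6],[0,0,0,-28,-30,0,-0.6],[0,0,0,-28,-30,2,-0.6],[0,0,0,-28,-30,4,-0.6],[0,0,0,-28,-30,6,-0.6],[0,0,0,-28,-30,8,-0.6],[0,0,0,-25,-27,10,-0.6]]'
python3 -m crank '[[0,0,0,-8,-9,5,-0.6],[0,0,0,0,0,0,-0.6]]'
python3 - <<'E'
from h import *
p,C=shot("wrist"); save(p,"w9.png")
im=p["image"].astype(int); r,g,b=im[...,0],im[...,1],im[...,2]
m=((r>120)&(g<.4*r)&(b<.4*r)).astype(np.uint8)
n,l,s,c=cv2.connectedComponentsWithStats(m)
for i in range(1,n):
    if s[i,4]>40: print("red",c[i].round(1),s[i,4],pix2z(p,C,c[i],.068).round(4)[0])
plan((0.4277,-0.3664,0.25),.1137)
E
```

```text
t: 18.27
tool_pos: [0.4473, -0.3481, 0.3657]
tool_rot: [2.059, 2.338, 0.01]
contact_force: [0.5, -0.9, 0.1]
opening: 0.0683
t: 18.43
tool_pos: [0.4344, -0.3618, 0.3604]
tool_rot: [2.069, 2.33, 0.007]
contact_force: [-0.9, 1.1, -0.4]
opening: 0.0679
red [105.8  57.9] 1102 [ 0.3073 -0.2717  0.068 ]
red [108.1 165.6] 791 [ 0.3061 -0.3609  0.068 ]
red [242.  186.6] 733 [ 0.4269 -0.3669  0.068 ]
red [371.2 194.5] 674 [ 0.5481 -0.3609  0.068 ]
red [130.1 276.2] 438 [ 0.3235 -0.4753  0.068 ]
n 3 turn [0.021 0.017 0.006] d tool [ -2.4 -10.4 110.8] pos [ 0.4352 -0.3612  0.3609] t 18.48 F [0.7 0.5 0.1] open 0.0683 q [-0.83 -0.06  1.8   0.01  1.38 -0.95]
[0.007, 0.006, 0.002, -0.805, -3.461, 36.936]
[0.007, 0.006, 0.002, -1.02, -3.199, 36.954]
[0.007, 0.006, 0.002, -1.235, -2.936, 36.969]
```

View pics/w9.png

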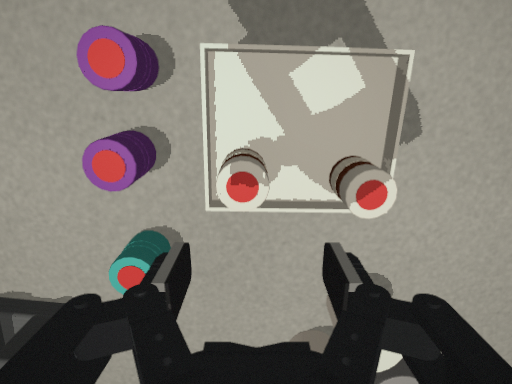

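The target is the white cap at (242,187), at (0.427, -0.367). The other fresh jar is at (371,195), and the purple and turquoise ones are outside the tray. Descending.

```bash
python3 -m crank '[[0.007,0.006,0.002,-1,-4,25,-0.6],[0.007,0.006,0.002,-1,-3,36,-0.6],[0.005,0.004,0.002,-2,-2,38,-0.6],[0,0,0,0,0,20,-0.6],[0,0,0,0,0,0,-0.6],[0,0,0,0,0,0,-0.6]]'
python3 - <<'E'
from h import *
plan((0.427,-0.3668,0.208),.1137)
E
```

```text
t: 18.98
tool_pos: [0.4351, -0.3649, 0.248]
tool_rot: [2.074, 2.337, 0.004]
contact_force: [-0.3, 0.7, 0.2]
opening: 0.0682
n 2 turn [0.013 0.011 0.005] d tool [-0.4 -8.8 39.9] pos [ 0.4351 -0.3649  0.248 ] t 18.98 F [-0.3  0.7  0.2] open 0.0682 q [-0.83  0.06  1.88  0.    1.18 -0.95]
row [0.007, 0.006, 0.003, -0.211, -4.392, 19.936]
```

```bash
python3 -m crank '[[0.007,0.006,0.003,0,-6,10,-0.6],[0.007,0.006,0.003,0,-5,16,-0.6],[0,0,0,0,0,12,-0.6],[0,0,0,0,0,4,-0.6],[0,0,0,0,0,0,-0.6]]'
python3 - <<'E'
from h import *
plan((0.427,-0.3668,0.208),.1137)
E
```

```text
t: 19.4
tool_pos: [0.4269, -0.3667, 0.2091]
tool_rot: [2.084, 2.341, -0.002]
contact_force: [-0.2, -0.0, -0.3]
opening: 0.0682
n 1 turn [0.004 0.007 0.002] d tool [-0.1  0.1  1.1] pos [ 0.4269 -0.3667  0.2091] t 19.4 F [-0.2 -0.  -0.3] open 0.0682 q [-0.84  0.11  1.9  -0.    1.12 -0.96]
row [0.004, 0.007, 0.002, -0.109, 0.065, 1.071]
```

```bash
python3 -m crank '[[0.004,0.006,0,0,0,0,0.6],[0,0,0,0,0,0,0.6],[0,0,0,0,0,0,0.6],[0,0,0,0,0,0,0.6],[0,0,0,0,0,0,0.6]]'
python3 -m crank '[[0,0,0,0,0,-25,0.6],[0,0,0,0,0,-36,0.6],[0,0,0,0,0,-36,0.6],[0,0,0,0,0,-36,0.6],[0,0,0,0,0,-30,0.6]]'
python3 - <<'E'
from h import *
plan((0.640,-0.047,0.36),.1137)
E
```

```text
t: 19.82
tool_pos: [0.4273, -0.3674, 0.2103]
tool_rot: [2.088, 2.345, -0.0]
contact_force: [-0.3, 0.2, -1.4]
opening: 0.0488
t: 20.23
tool_pos: [0.4248, -0.3649, 0.3674]
tool_rot: [-2.075, -2.329, -0.004]
contact_force: [0.0, -0.5, -1.0]
opening: 0.0493
n 10 turn [-0.012 -0.018  0.002] d tool [290.9 250.4   9.5] pos [ 0.4248 -0.3649  0.3674] t 20.23 F [ 0.  -0.5 -1. ] open 0.0493 q [-0.84 -0.07  1.8   0.    1.44 -0.96]
[-0.001, -0.002, 0.0, 29.089, 25.04, 0.953]
[-0.001, -0.002, 0.0, 29.094, 25.035, 0.932]
[-0.001, -0.002, 0.0, 29.1, 25.029, 0.91]
[-0.001, -0.002, 0.0, 29.105, 25.024, 0.889]
[-0.001, -0.002, 0.0, 29.111, 25.018, 0.868]
[-0.001, -0.002, 0.0, 29.116, 25.013, 0.846]
[-0.001, -0.002, 0.0, 29.121, 25.007, 0.825]
[-0.001, -0.002, 0.0, 29.127, 25.002, 0.804]
[-0.001, -0.002, 0.0, 29.132, 24.996, 0.783]
[-0.001, -0.002, 0.0, 29.137, 24.991, 0.761]
```

```bash
python3 -m crank '[[-0.004,-0.006,0,20,17,0,0.6],[-0.004,-0.006,0,31,26,0,0.6],[-0.004,-0.006,0,32,27,0,0.6],[0,0,0,32,27,0,0.6],[0,0,0,32,27,0,0.6],[0,0,0,32,27,0,0.6],[0,0,0,32,27,0,0.6],[0,0,0,32,27,0,0.6]]'
python3 -m crank '[[0,0,0,25,22,0,0.6],[0,0,0,10,8,0,0.6],[0,0,0,0,0,0,0.6]]'
python3 - <<'E'
from h import *
plan((0.640,-0.047,0.266),.1137)
E
```

```text
t: 20.9
tool_pos: [0.6019, -0.1045, 0.3816]
tool_rot: [2.089, 2.309, -0.004]
contact_force: [1.0, -0.7, -1.0]
opening: 0.0492
t: 21.15
tool_pos: [0.6316, -0.0578, 0.3808]
tool_rot: [2.079, 2.318, -0.001]
contact_force: [-0.0, -0.8, -1.1]
opening: 0.0484
n 3 turn [ 0.018  0.021 -0.005] d tool [ 12.2   7.5 114.8] pos [ 0.6316 -0.0578  0.3808] t 21.15 F [-0.  -0.8 -1.1] open 0.0484 q [-0.21  0.08  1.62 -0.01  1.41 -0.31]
[0.006, 0.007, -0.002, 4.071, 2.488, 38.257]
[0.006, 0.007, -0.002, 3.803, 2.722, 38.269]
[0.006, 0.007, -0.002, 3.535, 2.956, 38.277]
```

```bash
python3 -m crank '[[0.006,0.007,-0.002,5,1,25,0.6],[0.006,0.007,-0.002,5,1,36,0.6],[0.006,0.007,-0.002,3,0,36,0.6],[0,0,0,1,0,12,0.6],[0,0,0,0,0,0,0.6]]'
python3 - <<'E'
from h import *
plan((0.640,-0.047,0.266),.1137)
E
```

```text
t: 21.57
tool_pos: [0.6336, -0.0472, 0.2724]
tool_rot: [2.086, 2.34, 0.001]
contact_force: [-0.8, 0.6, -1.2]
opening: 0.0491
n 1 turn [0.005 0.004 0.001] d tool [-0.5  6.3  6.4] pos [ 0.6336 -0.0472  0.2724] t 21.57 F [-0.8  0.6 -1.2] open 0.0491 q [-0.19  0.19  1.7  -0.    1.25 -0.3 ]
row [0.005, 0.004, 0.001, -0.454, 6.311, 6.394]
```

```bash
python3 -m crank '[[0.003,0.003,0,0,5,3,0.6],[0.002,0,0,0,2,2,0.6],[0,0,0,0,0,0,0.6],[0,0,0,0,0,0,0.6]]'
python3 - <<'E'
from h import *
plan((0.640,-0.047,0.232),.1137)
E
```

```text
t: 21.9
tool_pos: [0.6419, -0.0493, 0.2715]
tool_rot: [2.091, 2.338, 0.001]
contact_force: [0.4, -0.0, -2.0]
opening: 0.049
n 1 turn [ 0.004  0.003 -0.002] d tool [ 2.7 -1.8 39.5] pos [ 0.6419 -0.0493  0.2715] t 21.9 F [ 0.4 -0.  -2. ] open 0.049 q [-0.19  0.21  1.67 -0.    1.26 -0.3 ]
row [0.004, 0.003, -0.002, 2.678, -1.778, 39.489]
```

```bash
python3 -m crank '[[0.002,0.001,0,1,-1,6,0.6],[0.001,0,0,1,-1,6,0.6],[0,0,0,0,0,5,0.6]]';python3 -m crank '[[0,0,0,0,0,5,0.6],[0,0,0,0,0,5,0.6],[0,0,0,0,0,4,0.6]]'; python3 -m crank '[[0,0,0,0,0,2,0.6]]'; 
python3 - <<'E'
from h import *
plan((0.640,-0.047,0.232),.1137)
E
```

```text
t: 22.15
tool_pos: [0.6417, -0.0484, 0.2595]
tool_rot: [2.088, 2.333, 0.006]
contact_force: [0.5, -0.2, -0.8]
opening: 0.049
t: 22.4
tool_pos: [0.6417, -0.0482, 0.2442]
tool_rot: [2.087, 2.333, 0.006]
contact_force: [-0.5, -0.4, -1.1]
opening: 0.0488
t: 22.48
tool_pos: [0.6415, -0.0481, 0.241]
tool_rot: [2.088, 2.334, 0.005]
contact_force: [0.2, 0.0, -1.3]
opening: 0.0491
n 1 turn [ 0.009  0.005 -0.002] d tool [ 1.3 -1.4  9. ] pos [ 0.6415 -0.0481  0.241 ] t 22.48 F [ 0.2  0.  -1.3] open 0.0491 q [-0.19  0.24  1.69 -0.    1.2  -0.3 ]
row [0.009, 0.005, -0.002, 1.273, -1.407, 8.998]
```

```bash
python3 -m crank '[[0.006,0.003,0,0.5,-1,4,0.6],[0.003,0.001,0,0,0,3,0.6]]';python3 -m crank '[[0,0,0,0,0,2,0.6]]'; python3 -m crank '[[0,0,0,0,0,1.5,0.6]]'; python3 -m crank '[[0,0,0,0,0,1,0.6]]'
```

```text
t: 22.65
tool_pos: [0.6402, -0.0476, 0.2329]
tool_rot: [-2.094, -2.341, 0.002]
contact_force: [-0.8, -0.2, -1.4]
opening: 0.0489
t: 22.73
tool_pos: [0.6403, -0.0476, 0.2312]
tool_rot: [-2.094, -2.341, 0.003]
contact_force: [-6.5, -0.3, 15.1]
opening: 0.0491
t: 22.82
tool_pos: [0.6406, -0.0476, 0.2313]
tool_rot: [-2.093, -2.341, 0.004]
contact_force: [-7.0, 1.5, 12.1]
opening: 0.049
t: 22.9
tool_pos: [0.6408, -0.0477, 0.2313]
tool_rot: [-2.093, -2.341, 0.004]
contact_force: [-1.4, 0.5, 1.1]
opening: 0.0491
```

```bash
python3 -m crank '[[0,0,0,0,0,0,-0.5],[0,0,0,0,0,0,-0.5],[0,0,0,0,0,0,-0.5],[0,0,0,0,0,-15,-0.5],[0,0,0,0,0,-30,-0.5],[0,0,0,0,0,-38,-0.6],[0,0,0,0,0,-38,-0.6],[0,0,0,0,0,-20,-0.6]]'
python3 - <<'E'
from h import *
p,C=shot("wrist"); save(p,"w10.png")
plan((0.548,-0.361,0.34),.1137)
E
```

```text
t: 23.57
tool_pos: [0.6396, -0.0473, 0.3727]
tool_rot: [-2.086, -2.332, 0.015]
contact_force: [0.9, -0.5, 1.3]
opening: 0.0679
n 9 turn [-0.009 -0.001 -0.002] d tool [-301.3 -126.5   37.9] pos [ 0.6405 -0.0475  0.3772] t 23.62 F [ 2.6 -0.7  3.5] open 0.0683 q [-0.19  0.11  1.6  -0.    1.44 -0.3 ]
row [-0.001, -0.0, -0.0, -33.482, -14.055, 4.212]
```

View pics/w10.png

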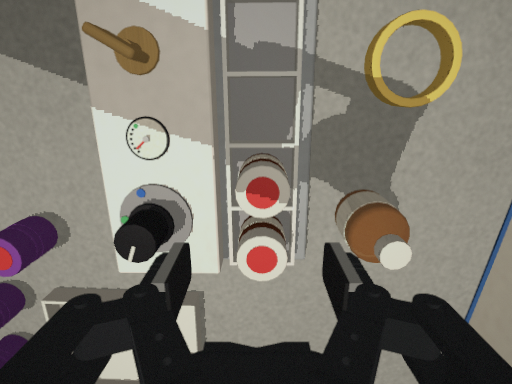

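Two fresh jars now stand in their pockets, caps at (262,190) and (262,260). Going for the third.

```bash
python3 -m crank '[[0,0,0,-25,-10,0,-0.6],[0,0,0,-36,-15,0,-0.6],[0,0,0,-37,-16,0,-0.6],[0,0,0,-37,-16,2,-0.6],[0,0,0,-37,-16,4,-0.6],[0,0,0,-37,-16,6,-0.6],[0,0,0,-37,-16,8,-0.6],[0,0,0,-35,-15,10,-0.6]]'
python3 -m crank '[[0,0,0,-12,-5,5,-0.6],[0,0,0,0,0,0,-0.6]]'
python3 - <<'E'
from h import *
p,C=shot("wrist"); save(p,"w11.png")
im=p["image"].astype(int); r,g,b=im[...,0],im[...,1],im[...,2]
m=((r>120)&(g<.4*r)&(b<.4*r)).astype(np.uint8)
n,l,s,c=cv2.connectedComponentsWithStats(m)
for i in range(1,n):
    if s[i,4]>40: print("red",c[i].round(1),s[i,4],pix2z(p,C,c[i],.068).round(4)[0])
plan((0.548,-0.361,0.25),.1137)
E
```

```text
t: 24.28
tool_pos: [0.5544, -0.3438, 0.3665]
tool_rot: [2.064, 2.344, 0.009]
contact_force: [1.2, 0.2, -0.5]
opening: 0.068
t: 24.45
tool_pos: [0.5476, -0.3631, 0.3606]
tool_rot: [2.074, 2.336, 0.005]
contact_force: [-0.1, -0.4, -0.1]
opening: 0.0686
red [253.2 181.6] 743 [ 0.5479 -0.361   0.068 ]
red [ 23.4 266.7] 525 [ 0.3267 -0.4772  0.068 ]
n 3 turn [0.015 0.011 0.006] d tool [  2.4  -1.6 111.1] pos [ 0.5481 -0.3621  0.3611] t 24.5 F [-0.7 -0.4 -0.3] open 0.0686 q [-0.7   0.15  1.58  0.    1.39 -0.82]
row [0.005, 0.004, 0.002, 0.796, -0.532, 37.03]
```

View pics/w11.png

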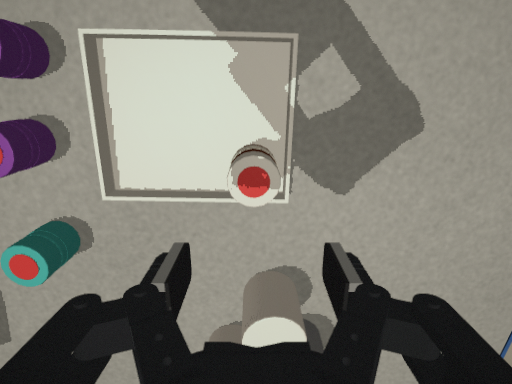

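The last fresh jar is at (254,182), at (0.548, -0.361). A cup stands beyond the tray at (275,310), clear of the gripper.

```bash
python3 -m crank '[[0.005,0.004,0.002,1,-2,25,-0.6],[0.005,0.004,0.002,1,-2,36,-0.6],[0.005,0.003,0.002,0,-2,38,-0.6],[0,0,0,0,-2,20,-0.6],[0,0,0,0,0,0,-0.6],[0,0,0,0,0,0,-0.6]]'
python3 - <<'E'
from h import *
plan((0.548,-0.361,0.208),.1137)
E
```

```text
t: 25.0
tool_pos: [0.5471, -0.3542, 0.2475]
tool_rot: [2.075, 2.344, 0.007]
contact_force: [0.6, -1.3, 1.6]
opening: 0.0683
n 2 turn [0.011 0.005 0.008] d tool [-6.6 -0.3 39.5] pos [ 0.5471 -0.3542  0.2475] t 25.0 F [ 0.6 -1.3  1.6] open 0.0683 q [-0.69  0.25  1.67  0.    1.21 -0.81]
row [0.005, 0.003, 0.004, -3.299, -0.173, 19.745]
```

```bash
python3 -m crank '[[0.005,0.003,0.004,-5,0,10,-0.6],[0.005,0.003,0.004,-4,0,16,-0.6],[0,0,0,-1,0,12,-0.6],[0,0,0,0,0,4,-0.6],[0,0,0,0,0,0,-0.6]]'
python3 - <<'E'
from h import *
plan((0.548,-0.361,0.208),.1137)
E
```

```text
t: 25.42
tool_pos: [0.5528, -0.3641, 0.2095]
tool_rot: [2.081, 2.34, 0.002]
contact_force: [0.2, -0.1, -0.1]
opening: 0.0683
n 1 turn [0.008 0.007 0.003] d tool [ 3.7 -4.4  1.4] pos [ 0.5528 -0.3641  0.2095] t 25.42 F [ 0.2 -0.1 -0.1] open 0.0683 q [-0.7   0.32  1.66  0.    1.16 -0.81]
row [0.008, 0.007, 0.003, 3.652, -4.375, 1.44]
```

```bash
python3 -m crank '[[0.006,0.006,0,2,-3,2,-0.6],[0.002,0.002,0,1,-1,1,-0.6],[0,0,0,0,0,0,-0.6]]'; python3 -m crank '[[0,0,0,0,0,0,-0.6]]'
```

```text
t: 25.67
tool_pos: [0.5483, -0.362, 0.2066]
tool_rot: [-2.088, -2.345, -0.001]
contact_force: [0.2, 0.4, -0.1]
opening: 0.0681
t: 25.75
tool_pos: [0.5482, -0.362, 0.2069]
tool_rot: [-2.088, -2.345, -0.001]
contact_force: [0.5, 0.5, 0.7]
opening: 0.0684
```

```bash
python3 -m crank '[[0,0,0,0,0,-1,0.6],[0,0,0,0,0,0,0.6],[0,0,0,0,0,0,0.6],[0,0,0,0,0,0,0.6],[0,0,0,0,0,0,0.6]]'
python3 -m crank '[[0,0,0,0,0,-25,0.6],[0,0,0,0,0,-36,0.6],[0,0,0,0,0,-36,0.6],[0,0,0,0,0,-36,0.6],[0,0,0,0,0,-30,0.6]]'
python3 - <<'E'
from h import *
plan((0.6325,0.019,0.36),.1137)
E
```

```text
t: 26.17
tool_pos: [0.5484, -0.3623, 0.2095]
tool_rot: [2.089, 2.346, 0.002]
contact_force: [-0.0, 1.2, -0.7]
opening: 0.0493
t: 26.58
tool_pos: [0.5457, -0.3603, 0.3634]
tool_rot: [-2.072, -2.327, -0.0]
contact_force: [1.2, -0.1, -1.5]
opening: 0.049
n 10 turn [-0.017 -0.02   0.002] d tool [366.7 130.1   8.4] pos [ 0.5457 -0.3603  0.3634] t 26.58 F [ 1.2 -0.1 -1.5] open 0.049 q [-0.7   0.15  1.57  0.    1.44 -0.81]
[-0.002, -0.002, 0.0, 36.666, 13.01, 0.838]
[-0.002, -0.002, 0.0, 36.67, 13.001, 0.789]
[-0.002, -0.002, 0.0, 36.674, 12.992, 0.739]
[-0.002, -0.002, 0.0, 36.678, 12.984, 0.689]
[-0.002, -0.002, 0.0, 36.682, 12.975, 0.639]
[-0.002, -0.002, 0.0, 36.686, 12.967, 0.59]
[-0.002, -0.002, 0.0, 36.689, 12.959, 0.54]
[-0.002, -0.002, 0.0, 36.693, 12.951, 0.49]
[-0.002, -0.002, 0.0, 36.697, 12.943, 0.44]
[-0.002, -0.002, 0.0, 36.7, 12.935, 0.39]
```

```bash
python3 -m crank '[[-0.006,-0.007,0,25,9,0,0.6],[-0.006,-0.007,0,38,13,0,0.6],[-0.005,-0.006,0,39,14,0,0.6],[0,0,0,39,14,0,0.6],[0,0,0,39,14,0,0.6],[0,0,0,39,14,0,0.6],[0,0,0,39,14,0,0.6],[0,0,0,39,14,0,0.6]]'
python3 -m crank '[[0,0,0,38,13,0,0.6],[0,0,0,25,8,0,0.6],[0,0,0,5,2,0,0.6],[0,0,0,0,0,0,0.6]]'
python3 - <<'E'
from h import *
plan((0.6325,0.019,0.27),.1137)
E
```

```text
t: 27.25
tool_pos: [0.6188, -0.0559, 0.3749]
tool_rot: [2.09, 2.311, -0.0]
contact_force: [0.1, -0.2, -1.6]
opening: 0.0487
t: 27.58
tool_pos: [0.6349, 0.0252, 0.3727]
tool_rot: [2.081, 2.324, 0.002]
contact_force: [-1.0, 0.1, -1.3]
opening: 0.0489
n 3 turn [ 0.016  0.016 -0.003] d tool [ -4.2  -4.7 102.7] pos [0.6349 0.0252 0.3727] t 27.58 F [-1.   0.1 -1.3] open 0.0489 q [-0.08  0.09  1.62 -0.01  1.41 -0.18]
[0.005, 0.005, -0.001, -1.407, -1.551, 34.243]
[0.005, 0.005, -0.001, -1.588, -1.373, 34.242]
[0.005, 0.005, -0.001, -1.769, -1.196, 34.24]
```

```bash
python3 -m crank '[[0.005,0.005,0,-2,-2,25,0.6],[0.005,0.005,0,-2,-2,34,0.6],[0.005,0.005,0,-2,-1,30,0.6],[0,0,0,0,0,10,0.6],[0,0,0,0,0,0,0.6]]'
python3 - <<'E'
from h import *
plan((0.6325,0.019,0.27),.1137)
E
```

```text
t: 28.0
tool_pos: [0.6323, 0.0136, 0.2737]
tool_rot: [2.093, 2.333, 0.003]
contact_force: [-0.6, 0.6, -1.9]
opening: 0.049
n 1 turn [ 0.006  0.004 -0.005] d tool [5.4 0.7 3.7] pos [0.6323 0.0136 0.2737] t 28.0 F [-0.6  0.6 -1.9] open 0.049 q [-0.1   0.18  1.7  -0.    1.25 -0.2 ]
row [0.006, 0.004, -0.005, 5.372, 0.741, 3.714]
```

```bash
python3 -m crank '[[0.004,0.003,-0.004,4,0.5,3,0.6],[0.002,0,0,2,0,2,0.6],[0,0,0,0,0,0,0.6],[0,0,0,0,0,0,0.6]]'
python3 - <<'E'
from h import *
plan((0.6325,0.019,0.232),.1137)
E
```

```text
t: 28.33
tool_pos: [0.6333, 0.0178, 0.2721]
tool_rot: [2.094, 2.337, 0.002]
contact_force: [0.1, 1.1, -0.4]
opening: 0.0491
n 2 turn [ 0.003  0.002 -0.004] d tool [ 1.4 -0.8 40.1] pos [0.6333 0.0178 0.2721] t 28.33 F [ 0.1  1.1 -0.4] open 0.0491 q [-0.09  0.18  1.7  -0.    1.25 -0.2 ]
row [0.002, 0.001, -0.002, 0.679, -0.379, 20.066]
```

```bash
python3 -m crank '[[0.003,0.001,-0.003,1,-1,6,0.6],[0.003,0,0,0,0,6,0.6],[0.002,0,0,0,0,5,0.6]]';python3 -m crank '[[0.002,0,0,0,0,5,0.6],[0.002,0,0,0,0,5,0.6],[0,0,0,0,0,4,0.6]]'; python3 -m crank '[[0,0,0,0,0,2,0.6]]'; 
python3 - <<'E'
from h import *
plan((0.6325,0.019,0.232),.1137)
E
```

```text
t: 28.58
tool_pos: [0.634, 0.0189, 0.2596]
tool_rot: [2.088, 2.34, 0.002]
contact_force: [1.4, 0.3, -1.2]
opening: 0.0491
t: 28.83
tool_pos: [0.6341, 0.019, 0.2441]
tool_rot: [2.09, 2.343, -0.004]
contact_force: [0.7, 0.3, -1.5]
opening: 0.0487
t: 28.92
tool_pos: [0.6338, 0.0191, 0.2409]
tool_rot: [2.091, 2.344, -0.005]
contact_force: [0.5, -0.0, -1.2]
opening: 0.0491
n 1 turn [-0.002  0.003  0.   ] d tool [ 0.1 -1.3  8.9] pos [0.6338 0.0191 0.2409] t 28.92 F [ 0.5 -0.  -1.2] open 0.0491 q [-0.09  0.22  1.71 -0.    1.21 -0.2 ]
row [-0.002, 0.003, 0.0, 0.112, -1.255, 8.906]
```

```bash
python3 -m crank '[[0,0.003,0,0,-1,4,0.6],[0,0,0,0,0,3,0.6]]';python3 -m crank '[[0,0,0,0,0,2,0.6]]'; python3 -m crank '[[0,0,0,0,0,1.5,0.6]]'; python3 -m crank '[[0,0,0,0,0,0.5,0.6]]'
```

```text
t: 29.08
tool_pos: [0.6326, 0.019, 0.2328]
tool_rot: [-2.09, -2.343, 0.002]
contact_force: [-0.4, 0.1, -1.3]
opening: 0.0491
t: 29.17
tool_pos: [0.6326, 0.0189, 0.2309]
tool_rot: [-2.09, -2.343, 0.003]
contact_force: [-5.9, 0.6, 15.7]
opening: 0.0487
t: 29.25
tool_pos: [0.6329, 0.0189, 0.2309]
tool_rot: [-2.089, -2.342, 0.004]
contact_force: [-7.3, 0.1, 13.3]
opening: 0.0488
t: 29.33
tool_pos: [0.6331, 0.0189, 0.2312]
tool_rot: [-2.089, -2.343, 0.003]
contact_force: [0.4, 0.1, -0.9]
opening: 0.0491
```

```bash
python3 -m crank '[[0,0,0,0,0,0,-0.5],[0,0,0,0,0,0,-0.5],[0,0,0,0,0,0,-0.5],[0,0,0,0,0,-15,-0.5],[0,0,0,0,0,-30,-0.5],[0,0,0,0,0,-38,-0.6],[0,0,0,0,0,-38,-0.6],[0,0,0,0,0,-38,-0.6]]'
python3 - <<'E'
from h import *
plan((0.52,-0.01,0.42),.1137)
E
```

```text
t: 30.0
tool_pos: [0.631, 0.0189, 0.3863]
tool_rot: [-2.078, -2.33, 0.023]
contact_force: [0.2, -1.1, -0.1]
opening: 0.0685
n 3 turn [-0.024 -0.005  0.   ] d tool [ -15.9 -114.4  -31.1] pos [0.631  0.0189 0.3863] t 30.0 F [ 0.2 -1.1 -0.1] open 0.0685 q [-0.09  0.08  1.61 -0.    1.47 -0.2 ]
[-0.008, -0.002, 0.0, -5.312, -38.128, -10.351]
[-0.008, -0.002, 0.0, -5.33, -38.044, -10.645]
[-0.008, -0.002, 0.0, -5.349, -37.958, -10.94]
```

```bash
python3 -m crank '[[-0.008,0,0,-5,-28,-10,-1],[-0.008,0,0,-5,-36,-10,-1],[-0.008,0,0,-5,-36,-10,-1],[0,0,0,-2,-15,-3,-1],[0,0,0,0,0,0,-1],[0,0,0,0,0,0,-1]]'
python3 - <<'E'
from h import *
p,C=shot("wrist"); save(p,"w12.png",s=1.5)
for q in ["key_grip","sel_grip","shaker"]:
    print(q,[(round(d["confidence"],2),np.round(d["centre"],4).tolist()) for d in spotter.mark_of(q,p)][:5])
plan((0.52,-0.01,0.42),.1137)
E
```

```text
t: 30.5
tool_pos: [0.5162, -0.0119, 0.4443]
tool_rot: [2.073, 2.326, 0.036]
contact_force: [0.4, 0.3, 0.2]
opening: 0.0852
key_grip [(0.56, [0.5149, 0.0601, 0.0968])]
sel_grip [(0.65, [0.5308, -0.1039, 0.0984]), (0.46, [0.6312, 0.022, 0.0257])]
shaker [(0.92, [0.5833, -0.0177, 0.0007])]
n 1 turn [0.031 0.003 0.002] d tool [ 1.4  2.1 22.1] pos [ 0.5174 -0.0116  0.442 ] t 30.7 F [-1.1  0.6 -0.4] open 0.0854 q [-0.17 -0.24  1.82  0.01  1.53 -0.28]
row [0.031, 0.003, 0.002, 1.37, 2.097, 22.101]
```

View pics/w12.png

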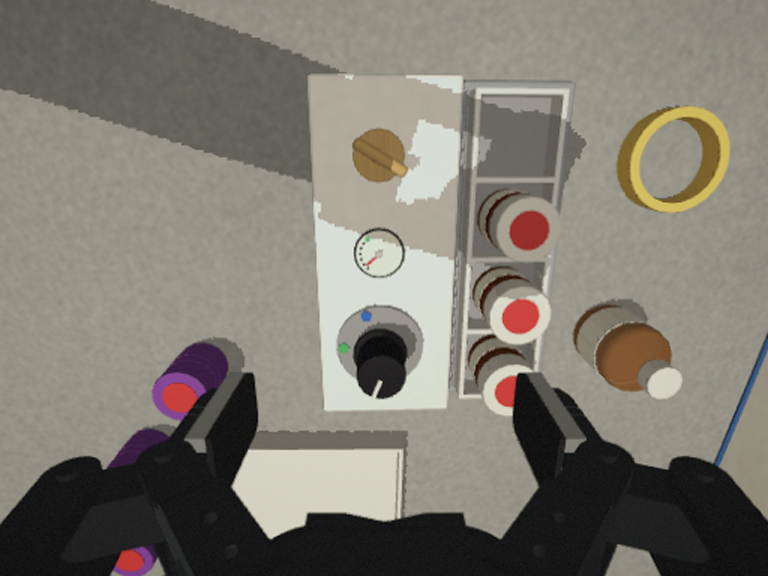

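All three fresh jars are standing in pockets, caps at about (530,230), (520,316) and (505,390) in the 1.5x picture, and the white tray is empty. Measuring the key blade from its ends at about (353,144) and (405,172).

```bash
python3 - <<'E'
from h import *
p,C=shot("wrist")
e=pix2z(p,C,np.array([[354,145],[404,169]])/1.5,.110); print("blade ends",e.round(4), e.mean(0).round(4), np.degrees(np.arctan2(*(e[1]-e[0])[[1,0]])))
print("boss",pix2z(p,C,np.array([[378.5,155]])/1.5,.067).round(4))
print("sel top",pix2z(p,C,np.array([[381,375]])/1.5,.114).round(4),"dial",pix2z(p,C,np.array([[380,343]])/1.5,.06).round(4))
save(p,"k1.png",(190,60,330,290),2.6)
q=C[:3,3]; print("cam",q)
p,C=shot("top"); save(p,"k1t.png",(190,150,300,230),7)
print([(round(d["confidence"],2),np.round(d["centre"],4).tolist()) for q in ["key_grip","sel_grip"] for d in spotter.mark_of(q,p)])
E
```

```text
blade ends [[0.498  0.0651 0.11  ]
 [0.5319 0.0539 0.11  ]] [0.515  0.0595 0.11  ] -18.15698468641184
boss [[0.5153 0.0598 0.067 ]]
sel top [[ 0.534  -0.0958  0.114 ]] dial [[ 0.5343 -0.0947  0.06  ]]
cam [0.50808717 0.06744488 0.41091745]
[(0.4, [0.5174, 0.0603, 0.0987]), (0.48, [0.5331, -0.1008, 0.1053])]
```

View pics/k1.png

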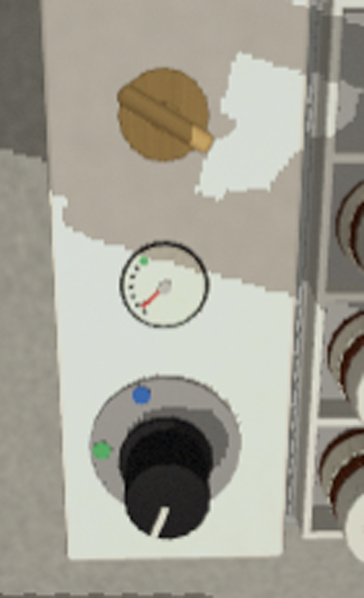

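View pics/k1t.png

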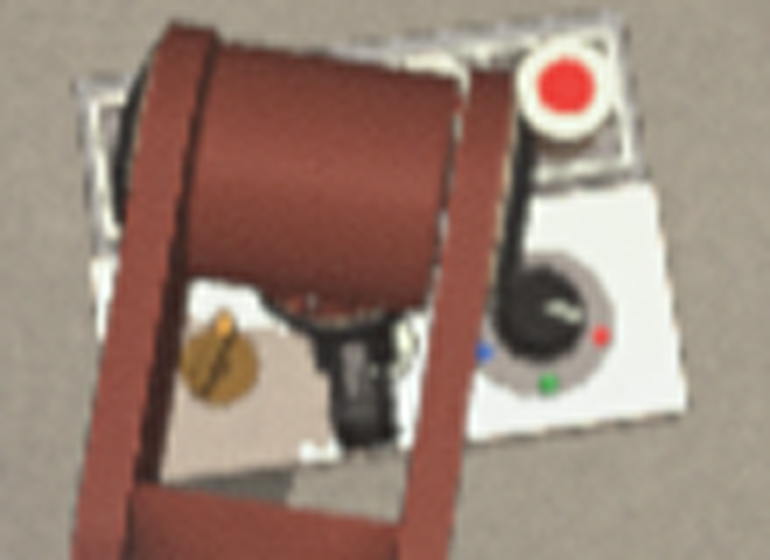

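The key centre is about (0.5157, 0.0600). Its blade line is at -18° in the world frame, so q is about 0.43. I'll turn the jaws across the blade while moving over it.

```bash
python3 - <<'E'
from h import *
plan((0.5157,0.060,0.36),1.257,maxr=0.12)
E
```

```text
n 10 turn [ 0.025  0.019 -1.141] d tool [71.6  4.3 81.5] pos [ 0.5173 -0.0117  0.4415] t 30.9 F [-0.6  0.5 -0.2] open 0.0856 q [-0.17 -0.24  1.82  0.01  1.53 -0.28]
[0.003, 0.002, -0.114, 7.159, 0.43, 8.151]
[0.003, 0.002, -0.114, 7.047, 1.262, 8.163]
[0.003, 0.002, -0.114, 6.84, 2.076, 8.172]
[0.003, 0.002, -0.114, 6.543, 2.861, 8.179]
[0.003, 0.002, -0.114, 6.157, 3.607, 8.183]
[0.003, 0.002, -0.114, 5.69, 4.304, 8.185]
[0.003, 0.002, -0.114, 5.146, 4.943, 8.184]
[0.003, 0.002, -0.114, 4.532, 5.517, 8.18]
[0.003, 0.002, -0.114, 3.858, 6.016, 8.174]
[0.003, 0.002, -0.114, 3.131, 6.436, 8.165]
```

```bash
python3 -m crank '[[0.003,0.002,-0.12,7,0.5,8,-0.3],[0.003,0.002,-0.12,7,1,8,-0.3],[0.003,0.002,-0.12,7,2,8,-0.3],[0.003,0.002,-0.12,6.5,3,8,-0.3],[0.003,0.002,-0.12,6,3.5,8,-0.3],[0.003,0.002,-0.12,5.5,4,8,-0.3],[0.003,0.002,-0.12,5,5,8,-0.3],[0.003,0.002,-0.12,4.5,5.5,8,-0.3]]' 60
python3 -m crank '[[0,0,-0.12,4,6,8,-0.3],[0,0,-0.06,3,6,8,-0.3],[0,0,0,0,0,0,-0.3],[0,0,0,0,0,0,-0.3]]'
python3 - <<'E'
from h import *
plan((0.5157,0.060,0.30),1.257,maxr=0.12)
E
```

```text
t: 31.57
tool_pos: [0.5167, 0.0466, 0.3735]
tool_rot: [-0.713, -3.058, 0.0]
contact_force: [0.9, 0.3, 1.3]
opening: 0.0552
t: 31.9
tool_pos: [0.5149, 0.0626, 0.3525]
tool_rot: [-0.415, -3.105, 0.001]
contact_force: [0.1, -0.7, -0.4]
opening: 0.0554
n 2 turn [-0.002 -0.009  0.048] d tool [-1.9 -2.1 52.4] pos [0.5149 0.0626 0.3525] t 31.9 F [ 0.1 -0.7 -0.4] open 0.0554 q [-0.02 -0.16  1.91  0.    1.41 -1.33]
[-0.001, -0.005, 0.024, -0.963, -1.072, 26.22]
[-0.001, -0.005, 0.024, -0.87, -1.08, 26.223]
```

```bash
python3 -m crank '[[0,-0.005,0.024,-1.5,-1.5,22,-0.3],[0,-0.005,0.024,-1,-1.5,26,-0.3],[0,0,0,0,0,6,-0.3],[0,0,0,0,0,0,-0.3],[0,0,0,0,0,0,-0.3]]'
python3 - <<'E'
from h import *
p,C=shot("wrist"); save(p,"k2.png",s=1.4)
plan((0.5157,0.060,0.255),1.257,maxr=0.12)
E
```

```text
t: 32.32
tool_pos: [0.5184, 0.0579, 0.3004]
tool_rot: [0.502, 3.096, -0.004]
contact_force: [-0.0, -0.3, 0.1]
opening: 0.0557
n 2 turn [-0.001  0.007 -0.008] d tool [ 3.7  1.1 45.9] pos [0.5186 0.0579 0.301 ] t 32.37 F [-0.4 -0.5 -0.2] open 0.0558 q [-0.03 -0.11  1.95 -0.    1.29 -1.28]
row [-0.001, 0.003, -0.004, 1.852, 0.569, 22.967]
```

View pics/k2.png

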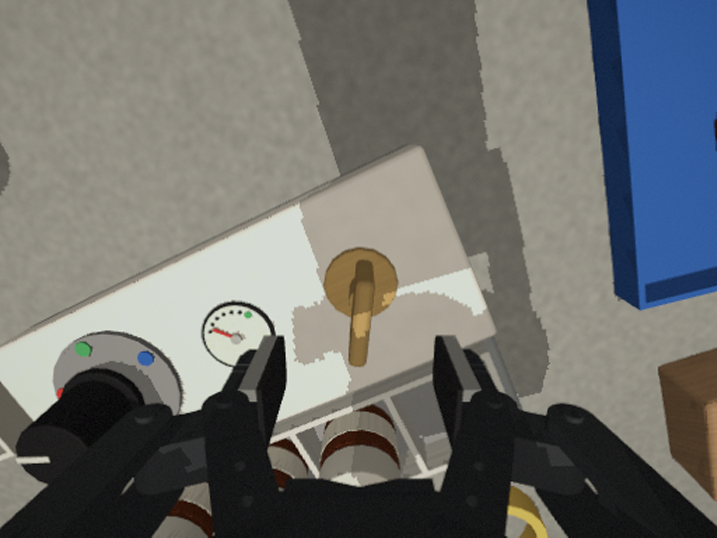

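The blade at columns 358–362 is parallel to the pads and centred between them (finger midpoint about 360). Descending.

```bash
python3 -m crank '[[0,0.003,-0.004,3,0.5,14,-0.3],[0,0.003,-0.004,3,0.5,18,-0.3],[0,0,0,1,0,14,-0.3],[0,0,0,0,0,4,-0.3],[0,0,0,0,0,0,-0.3]]'
python3 - <<'E'
from h import *
plan((0.5157,0.060,0.255),1.257,maxr=0.12)
E
```

```text
t: 32.78
tool_pos: [0.5144, 0.0611, 0.2541]
tool_rot: [0.488, 3.092, 0.001]
contact_force: [-0.3, 0.3, 0.5]
opening: 0.0555
n 1 turn [0.002 0.011 0.001] d tool [-1.5 -0.6 -0.9] pos [0.5144 0.0611 0.2541] t 32.78 F [-0.3  0.3  0.5] open 0.0555 q [-0.03 -0.06  1.99 -0.    1.2  -1.28]
row [0.002, 0.011, 0.001, -1.535, -0.642, -0.854]
```

```bash
python3 -m crank '[[0.001,0.008,0,-1,-0.5,-0.5,-0.3],[0,0,0,0,0,0,-0.3],[0,0,0,0,0,0,1],[0,0,0,0,0,0,1],[0,0,0,0,0,0,1],[0,0,0,0,0,0,1],[0,0,0,0,0,0,1],[0,0,0,0,0,0,1]]' 60
python3 -m crank '[[0,0,0,0,0,0,1],[0,0,0,0,0,0,1]]'
python3 - <<'E'
from h import *
plan((0.5157,0.060,0.255),1.257,maxr=0.12); print(ang(),ctrl.get_obs()["wrist_torque"])
E
```

```text
t: 33.45
tool_pos: [0.5167, 0.0592, 0.2585]
tool_rot: [0.487, 3.096, -0.004]
contact_force: [0.4, 0.1, -2.3]
opening: 0.0066
t: 33.62
tool_pos: [0.5167, 0.0591, 0.2585]
tool_rot: [0.487, 3.095, -0.004]
contact_force: [0.6, -0.7, -0.6]
opening: 0.0068
n 1 turn [-0.001  0.008  0.002] d tool [1.2 0.5 3.5] pos [0.5167 0.0591 0.2585] t 33.62 F [ 0.6 -0.7 -0.6] open 0.0068 q [-0.03 -0.06  1.98 -0.    1.21 -1.29]
row [-0.001, 0.008, 0.002, 1.198, 0.524, 3.534]
1.2586734640653419 [0.00861233 0.00431531 0.0453671 ]
```

The blade is gripped, with the opening reading about 7 mm. Winding clockwise is +z about the tool. I'll try a few rows and check the forces.

```bash
python3 -m crank '[[0,0,0.06,0,0,0,1],[0,0,0.1,0,0,0,1],[0,0,0.1,0,0,0,1],[0,0,0.1,0,0,0,1]]'
cat > st.py <<'E'
from h import *
o=ctrl.get_obs();a=ang(o);print("ang",round(a,3),"q mod pi",round((.1137-a+np.pi/2)%np.pi,3),"pos",o["tool_pos"].round(4),"F",o["contact_force"].round(1),"T",o["wrist_torque"].round(2),"open",round(o["opening"],4),"j6",o["q"][5].round(2), "tilt z",R.from_rotvec(o["tool_rot"]).as_matrix()[:,2].round(3),"t",round(o["t"],2))
E
python3 st.py
```

```text
t: 33.95
tool_pos: [0.5165, 0.059, 0.2585]
tool_rot: [1.053, 2.951, -0.004]
contact_force: [0.1, -1.7, 0.4]
opening: 0.0069
ang 0.885 q mod pi 0.799 pos [0.5165 0.059  0.2585] F [ 0.1 -1.7  0.4] T [-0.07  0.03  0.13] open 0.0069 j6 -0.91 tilt z [ 0.007 -0.005 -1.   ] t 33.95
```

```bash
python3 -m crank '[[0,0,0.12,0,0,0,1],[0,0,0.12,0,0,0,1],[0,0,0.12,0,0,0,1],[0,0,0.12,0,0,0,1],[0,0,0.12,0,0,0,1],[0,0,0.12,0,0,0,1],[0,0,0.12,0,0,0,1],[0,0,0.12,0,0,0,1]]'; python3 st.py
python3 -m crank '[[0,0,0.12,0,0,0,1],[0,0,0.12,0,0,0,1],[0,0,0.12,0,0,0,1],[0,0,0.12,0,0,0,1],[0,0,0.12,0,0,0,1],[0,0,0.12,0,0,0,1],[0,0,0.12,0,0,0,1],[0,0,0.12,0,0,0,1]]'; python3 st.py
```

```text
t: 34.62
tool_pos: [0.516, 0.0589, 0.2585]
tool_rot: [2.339, 2.084, -0.005]
contact_force: [-0.3, -0.3, -0.7]
opening: 0.0071
ang -0.115 q mod pi 1.8 pos [0.516  0.0589 0.2585] F [-0.3 -0.3 -0.7] T [-0.04  0.17  0.14] open 0.0071 j6 0.09 tilt z [ 0.003 -0.009 -1.   ] t 34.62
t: 35.28
tool_pos: [0.5154, 0.0597, 0.2585]
tool_rot: [3.052, 0.707, -0.004]
contact_force: [-0.8, -0.6, -1.2]
opening: 0.0069
ang -1.115 q mod pi 2.8 pos [0.5154 0.0597 0.2585] F [-0.8 -0.6 -1.2] T [0.07 0.12 0.18] open 0.0069 j6 1.09 tilt z [-0.001 -0.009 -1.   ] t 35.28
```

```bash
python3 -m crank '[[0,0,0.12,0,0,0,1],[0,0,0.12,0,0,0,1],[0,0,0.12,0,0,0,1],[0,0,0.12,0,0,0,1],[0,0,0,0,0,0,1]]'; python3 st.py
python3 -m crank '[[0,0,0,0,0,0,-0.3],[0,0,0,0,0,0,-0.3],[0,0,0,0,0,0,-0.3],[0,0,0,0,0,-20,-0.3],[0,0,0,0,0,-30,-0.3],[0,0,0,0,0,-15,-0.3],[0,0,0,0,0,0,-0.3]]'; python3 st.py
```

```text
t: 35.7
tool_pos: [0.5154, 0.0603, 0.2585]
tool_rot: [3.133, -0.074, -0.002]
contact_force: [0.7, -1.0, -0.5]
opening: 0.0069
ang -1.618 q mod pi 0.161 pos [0.5154 0.0603 0.2585] F [ 0.7 -1.  -0.5] T [-0.01  0.09 -0.04] open 0.0069 j6 1.6 tilt z [-0.002 -0.008 -1.   ] t 35.7
t: 36.28
tool_pos: [0.5149, 0.061, 0.3244]
tool_rot: [3.134, -0.053, -0.009]
contact_force: [-0.3, -0.6, -0.0]
opening: 0.0557
ang -1.605 q mod pi 0.147 pos [0.5149 0.061  0.3244] F [-0.3 -0.6 -0. ] T [-0.03 -0.04 -0.02] open 0.0557 j6 1.58 tilt z [-0.006 -0.007 -1.   ] t 36.28
```

q is 3.30. Turning back half a turn in the air to regrip.

```bash
for i in 1 2 3; do python3 -m crank '[[0,0,-0.125,0,0,0,-0.3],[0,0,-0.125,0,0,0,-0.3],[0,0,-0.125,0,0,0,-0.3],[0,0,-0.125,0,0,0,-0.3],[0,0,-0.125,0,0,0,-0.3],[0,0,-0.125,0,0,0,-0.3],[0,0,-0.125,0,0,0,-0.3],[0,0,-0.125,0,0,0,-0.3]]' >/dev/null; done; python3 st.py; python3 - <<'E'
from h import *
p,C=shot("wrist"); save(p,"k3.png",s=1.4)
plan((0.5155,0.0597,0.257),1.524,maxr=0.12)
E
```

```text
ang 1.401 q mod pi 0.283 pos [0.51   0.0615 0.3015] F [ 0.3 -0.3 -0.5] T [-0.03 -0.02  0.  ] open 0.055 j6 -1.42 tilt z [-0.025 -0.006 -1.   ] t 38.28
n 2 turn [-0.009 -0.024 -0.119] d tool [-6.9 -0.4 44.1] pos [0.5098 0.0615 0.3012] t 38.33 F [ 0.4 -0.5  0.1] open 0.0555 q [-0.02 -0.12  1.96 -0.01  1.33 -1.43]
[-0.004, -0.012, -0.06, -3.471, -0.211, 22.045]
[-0.004, -0.012, -0.06, -3.179, -0.505, 22.084]
```

View pics/k3.png

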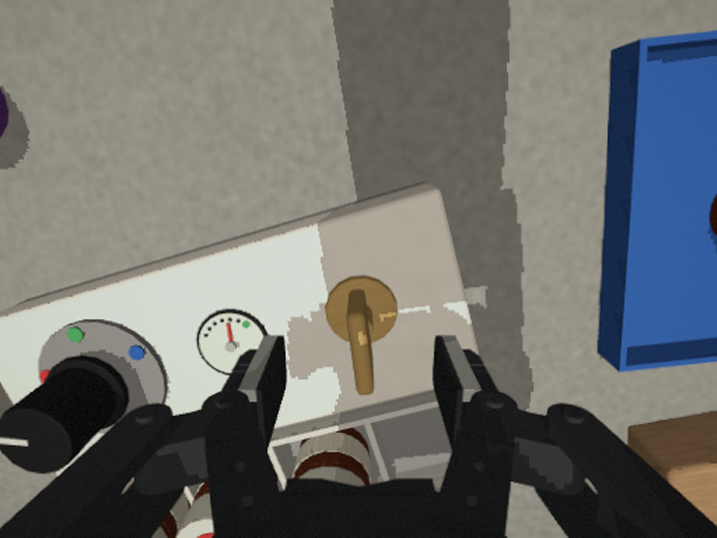

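The gauge needle has moved well toward the green dot, and the blade is centred at column 360. Regripping.

```bash
python3 -m crank '[[-0.004,-0.012,-0.06,-4,0,6,-0.3],[-0.004,-0.012,-0.06,-4,0,16,-0.3],[0,0,0,-1,0,14,-0.3],[0,0,0,0,0,5,-0.3],[0,0,0,0,0,0,-0.3]]'; python3 - <<'E'
from h import *
plan((0.5155,0.0597,0.257),1.524,maxr=0.12)
E
```

```text
t: 38.75
tool_pos: [0.5182, 0.0604, 0.2562]
tool_rot: [-0.074, -3.14, 0.0]
contact_force: [-0.2, 0.6, 0.5]
opening: 0.0556
n 1 turn [-0.    -0.    -0.001] d tool [ 2.7 -0.8 -0.8] pos [0.5182 0.0604 0.2562] t 38.75 F [-0.2  0.6  0.5] open 0.0556 q [-0.03 -0.05  1.98 -0.    1.22 -1.55]
row [-0.0, -0.0, -0.001, 2.659, -0.801, -0.754]
```

```bash
python3 -m crank '[[0,0,0,2,-0.5,0,-0.3],[0,0,0,0.5,0,0,-0.3],[0,0,0,0,0,0,1],[0,0,0,0,0,0,1],[0,0,0,0,0,0,1],[0,0,0,0,0,0,1],[0,0,0,0,0,0,1],[0,0,0,0,0,0,1]]' 60
python3 -m crank '[[0,0,0,0,0,0,1],[0,0,0.06,0,0,0,1],[0,0,0.1,0,0,0,1],[0,0,0.1,0,0,0,1]]'; python3 st.py
```

```text
t: 39.42
tool_pos: [0.5155, 0.0594, 0.2582]
tool_rot: [0.079, 3.139, -0.004]
contact_force: [0.4, -1.0, -1.2]
opening: 0.0068
t: 39.75
tool_pos: [0.5156, 0.0595, 0.2582]
tool_rot: [0.498, 3.099, -0.002]
contact_force: [0.1, -1.4, -1.2]
opening: 0.007
ang 1.252 q mod pi 0.432 pos [0.5156 0.0595 0.2582] F [ 0.1 -1.4 -1.2] T [-0.05 -0.03  0.23] open 0.007 j6 -1.28 tilt z [ 0.002 -0.002 -1.   ] t 39.75
```

```bash
python3 -m crank '[[0,0,0.12,0,0,0,1],[0,0,0.12,0,0,0,1],[0,0,0.12,0,0,0,1],[0,0,0.12,0,0,0,1],[0,0,0.12,0,0,0,1],[0,0,0.12,0,0,0,1],[0,0,0.12,0,0,0,1],[0,0,0.12,0,0,0,1]]'; python3 st.py
python3 -m crank '[[0,0,0.1,0,0,0,1],[0,0,0.1,0,0,0,1],[0,0,0.1,0,0,0,1]]'; python3 st.py; python3 -m crank '[[0,0,0.08,0,0,0,1]]'; python3 st.py;
```

```text
t: 40.42
tool_pos: [0.5158, 0.06, 0.2582]
tool_rot: [1.922, 2.479, 0.001]
contact_force: [0.8, 0.4, -0.4]
opening: 0.0069
ang 0.252 q mod pi 1.433 pos [0.5158 0.06   0.2582] F [ 0.8  0.4 -0.4] T [-0.07 -0.06  0.15] open 0.0069 j6 -0.28 tilt z [ 0.004 -0.002 -1.   ] t 40.42
t: 40.67
tool_pos: [0.516, 0.0601, 0.2582]
tool_rot: [2.286, 2.147, 0.001]
contact_force: [0.6, -1.4, -1.6]
opening: 0.0065
ang -0.063 q mod pi 1.747 pos [0.516  0.0601 0.2582] F [ 0.6 -1.4 -1.6] T [-0.11 -0.01  0.17] open 0.0065 j6 0.04 tilt z [ 0.004 -0.003 -1.   ] t 40.67
t: 40.75
tool_pos: [0.516, 0.0601, 0.2582]
tool_rot: [2.374, 2.049, 0.002]
contact_force: [0.0, -1.3, -1.6]
opening: 0.0072
ang -0.147 q mod pi 1.831 pos [0.516  0.0601 0.2582] F [ 0.  -1.3 -1.6] T [-0.1   0.02  0.2 ] open 0.0072 j6 0.12 tilt z [ 0.004 -0.003 -1.   ] t 40.75
```

q is about 4.97. Small steps now, up to the stop at 5.2.

```bash
for i in 1 2 3 4 5; do python3 -m crank '[[0,0,0.06,0,0,0,1]]' >/dev/null; python3 st.py; done
```

```text
ang -0.21 q mod pi 1.895 pos [0.516  0.0601 0.2582] F [ 0.3 -1.  -0.7] T [-0.12  0.04  0.16] open 0.0071 j6 0.18 tilt z [ 0.004 -0.004 -1.   ] t 40.83
ang -0.273 q mod pi 1.957 pos [0.5161 0.0602 0.2582] F [-0.3 -1.6 -0.2] T [-0.11  0.01  0.21] open 0.0071 j6 0.25 tilt z [ 0.004 -0.004 -1.   ] t 40.92
ang -0.335 q mod pi 2.02 pos [0.5161 0.0602 0.2582] F [-0.3 -1.1  0. ] T [-0.09  0.02  0.16] open 0.0068 j6 0.31 tilt z [ 0.004 -0.004 -1.   ] t 41.0
ang -0.397 q mod pi 2.082 pos [0.5161 0.0602 0.2582] F [-0.9 -0.4  0.5] T [-0.04  0.12  0.91] open 0.0069 j6 0.37 tilt z [ 0.004 -0.004 -1.   ] t 41.08
ang -0.456 q mod pi 2.14 pos [0.5162 0.0604 0.2583] F [-0.9 -1.2  0.3] T [0.01 0.18 1.83] open 0.007 j6 0.43 tilt z [ 0.004 -0.005 -1.   ] t 41.17
```

The torque rose from 0.2 to 1.8 N m near q of 5.2, so the stop is reached. Releasing and checking the gauge.

```bash
python3 -m crank '[[0,0,0.01,0,0,0,-0.3],[0,0,0,0,0,0,-0.3],[0,0,0,0,0,0,-0.3],[0,0,0,0,0,-20,-0.3],[0,0,0,0,0,-35,-0.3],[0,0,0,0,0,-38,-0.3],[0,0,0,0,0,-38,-0.3],[0,0,0,0,0,0,-0.3]]'; python3 - <<'E'
from h import *
p,C=shot("wrist"); save(p,"k4.png",s=1.5)
plan((0.50,-0.05,0.40),.1137)
E
```

```text
t: 41.83
tool_pos: [0.5148, 0.0613, 0.3916]
tool_rot: [2.671, 1.652, -0.008]
contact_force: [1.6, 0.5, 1.3]
opening: 0.0556
n 5 turn [-0.007  0.005 -0.577] d tool [-106.    37.   -11.2] pos [0.5142 0.0613 0.3883] t 41.88 F [ 0.1 -0.3 -0.5] open 0.0556 q [-0.02 -0.19  1.88 -0.    1.47  0.44]
[-0.001, 0.001, -0.115, -21.2, 7.394, -2.243]
[-0.001, 0.001, -0.115, -21.909, 4.908, -2.254]
[-0.001, 0.001, -0.115, -22.326, 2.357, -2.27]
[-0.001, 0.001, -0.115, -22.447, -0.225, -2.29]
[-0.001, 0.001, -0.115, -22.27, -2.803, -2.313]
```

View pics/k4.png

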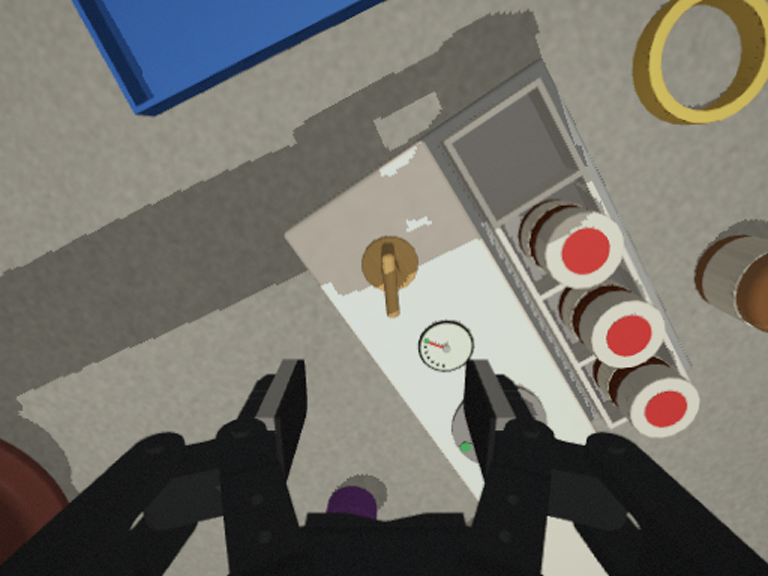

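The gauge needle at (435,343) points at the green dot, so the key is fully wound. Now I'll get a better view of the selector.

```bash
python3 -m crank '[[0,0,-0.115,-28,12,-2,-0.4],[0,0,-0.115,-32,8,-2,-0.4],[0,0,-0.115,-34,4,-2,-0.4],[0,0,-0.115,-34,0,-2,-0.4],[0,0,-0.1,-34,-4,-2,-0.4],[0,0,0,-33,-7,0,-0.4],[0,0,0,-15,-2,0,-0.4],[0,0,0,0,0,0,-0.4]]'; python3 -m crank '[[0,0,0,0,0,0,-0.4]]'
python3 - <<'E'
from h import *
p,C=shot("wrist"); save(p,"sl1.png",s=1.5)
print([(round(d["confidence"],2),np.round(d["centre"],4).tolist()) for q in ["key_grip","sel_grip","shaker"] for d in spotter.mark_of(q,p)])
plan((0.533,-0.1,0.36),.1137)
E
```

```text
t: 42.55
tool_pos: [0.4933, -0.1567, 0.3945]
tool_rot: [-2.076, -2.349, 0.011]
contact_force: [0.2, -0.9, 0.2]
opening: 0.0599
t: 42.63
tool_pos: [0.493, -0.1574, 0.3935]
tool_rot: [-2.077, -2.346, 0.011]
contact_force: [0.8, 0.7, 0.2]
opening: 0.0597
[(0.76, [0.5304, -0.1051, 0.0982]), (0.75, [0.5846, -0.0171, 0.0018])]
n 2 turn [-0.01  -0.001  0.011] d tool [50.4 46.6 33.7] pos [ 0.4934 -0.1558  0.3941] t 42.83 F [-1.1  0.9  1.1] open 0.0598 q [-0.45 -0.2   1.87 -0.    1.48 -0.57]
row [-0.005, -0.001, 0.005, 25.192, 23.29, 16.833]
```

View pics/sl1.png

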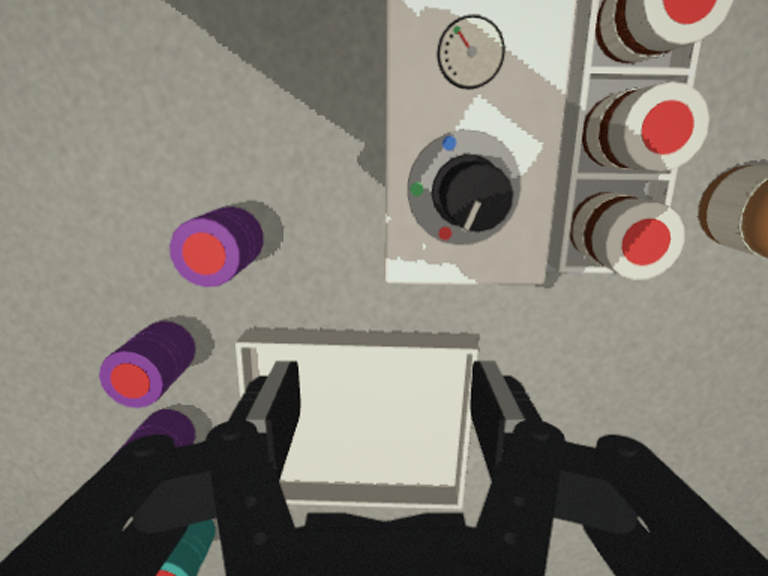

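```bash
python3 - <<'E'
from h import *
p,C=shot("wrist"); save(p,"sl2.png",(255,75,365,175),7)
g=cv2.cvtColor(p["image"],cv2.COLOR_RGB2GRAY)
for c in [(.533,-.100),(.5325,-.1035),(.534,-.097)]:
    for z,r in ((.114,.019),(.056,.038)):
        q=proj(p,C,[(c[0]+r*np.cos(t),c[1]+r*np.sin(t),z) for t in np.linspace(0,2*np.pi,60)])
        print(c,z,"px box",q.min(0).round(1),q.max(0).round(1))
for uv,z in (((476,195),.114),((464,187),.057)): print(pix2z(p,C,np.array([uv])/1.5,z).round(4))
E
```

```text
(0.533, -0.1) 0.114 px box [293.9 110.2] [339.9 156.6]
(0.533, -0.1) 0.056 px box [268.8  87.5] [344.  163.8]
(0.5325, -0.1035) 0.114 px box [292.6 114.6] [338.4 160.6]
(0.5325, -0.1035) 0.056 px box [267.9  91.2] [342.7 167. ]
(0.534, -0.097) 0.114 px box [295.7 106.6] [341.8 153.3]
(0.534, -0.097) 0.056 px box [270.2  84.4] [345.6 161.2]
[[ 0.5328 -0.0968  0.114 ]]
[[ 0.5354 -0.0972  0.057 ]]
```

View pics/sl2.png

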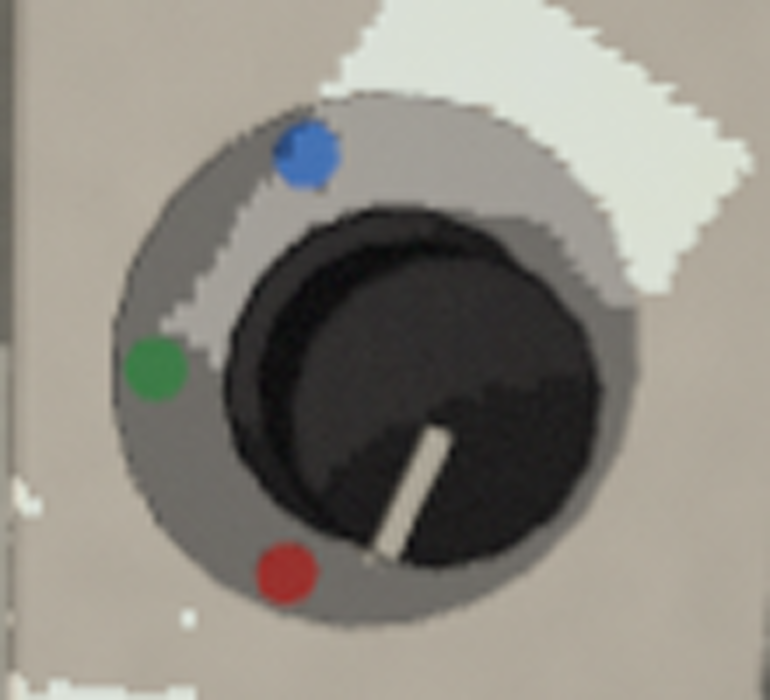

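From the dial and knob outlines, the selector centre is about (0.5348, -0.1003), with its pointer at red. Moving over it.

```bash
python3 -m crank '[[-0.005,0,0.005,24,20,10,-0.4],[-0.005,0,0.005,24,22,15,-0.4],[0,0,0,12,10,15,-0.4],[0,0,0,0,0,15,-0.4],[0,0,0,0,0,15,-0.4],[0,0,0,0,0,0,-0.4],[0,0,0,0,0,0,-0.4]]'; python3 - <<'E'
from h import *
p,C=shot("wrist"); save(p,"sl3.png",s=1.4)
plan((0.5348,-0.1003,0.30),.1137)
E
```

```text
t: 43.47
tool_pos: [0.5409, -0.0803, 0.3245]
tool_rot: [2.076, 2.351, 0.006]
contact_force: [0.9, -0.4, 0.7]
opening: 0.0602
n 1 turn [0.006 0.001 0.01 ] d tool [-19.   -8.5  24.3] pos [ 0.5407 -0.0804  0.3243] t 43.52 F [ 0.1 -0.1 -0.3] open 0.0597 q [-0.28 -0.07  1.87  0.    1.33 -0.41]
row [0.006, 0.001, 0.01, -19.027, -8.509, 24.289]
```

View pics/sl3.png

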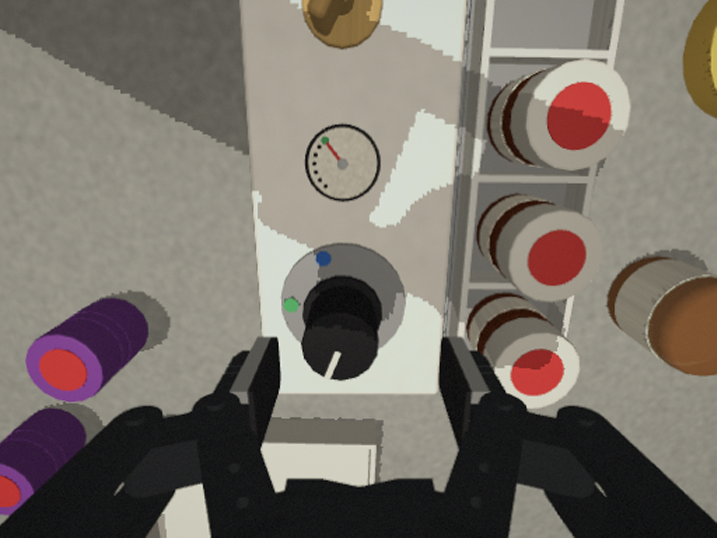

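```bash
python3 -m crank '[[0.003,0,0.005,-14,-6,5,-0.4],[0.003,0,0.005,-9,-4,6,-0.4],[0,0,0,-2,-1,5,-0.4],[0,0,0,0,0,0,-0.4],[0,0,0,0,0,0,-0.4]]'; python3 - <<'E'
from h import *
plan((0.5348,-0.1003,0.256),.1137)
E
```

```text
t: 43.93
tool_pos: [0.5335, -0.1075, 0.3124]
tool_rot: [2.087, 2.338, 0.004]
contact_force: [0.3, -0.4, 0.4]
opening: 0.0597
n 2 turn [ 0.007  0.004 -0.   ] d tool [ 7.3  1.7 56.4] pos [ 0.5335 -0.1075  0.3124] t 43.93 F [ 0.3 -0.4  0.4] open 0.0597 q [-0.34 -0.07  1.89 -0.    1.31 -0.45]
row [0.003, 0.002, -0.0, 3.628, 0.84, 28.175]
```

```bash
python3 -m crank '[[0.003,0.002,0,5,1,6,-0.4],[0.003,0.002,0,2,0.5,8,-0.4],[0,0,0,0,0,0,-0.4],[0,0,0,0,0,0,-0.4]]'; python3 - <<'E'
from h import *
plan((0.5348,-0.1003,0.256),.1137)
E
```

```text
t: 44.27
tool_pos: [0.5348, -0.0993, 0.2982]
tool_rot: [2.091, 2.343, 0.003]
contact_force: [-0.1, -0.9, 0.2]
opening: 0.0597
n 2 turn [ 0.003 -0.    -0.   ] d tool [-1.  -0.2 42.2] pos [ 0.5348 -0.0993  0.2982] t 44.27 F [-0.1 -0.9  0.2] open 0.0597 q [-0.32 -0.05  1.9   0.    1.29 -0.43]
row [0.001, -0.0, -0.0, -0.507, -0.121, 21.092]
```

```bash
python3 -m crank '[[0.002,0,0,-0.5,0,10,-0.4],[0.002,0,0,-0.5,0,12,-0.4],[0.001,0,0,0,-0.5,10,-0.4],[0,0,0,0,0,5,-0.4],[0,0,0,0,0,0,-0.4],[0,0,0,0,0,0,-0.4]]'; python3 - <<'E'
from h import *
plan((0.5348,-0.1003,0.256),.1137)
E
```

```text
t: 44.77
tool_pos: [0.5339, -0.0996, 0.2554]
tool_rot: [-2.087, -2.341, 0.005]
contact_force: [0.2, 0.2, 0.6]
opening: 0.0598
n 1 turn [-0.006 -0.002  0.001] d tool [-0.8  0.8 -0.6] pos [ 0.5339 -0.0996  0.2554] t 44.77 F [0.2 0.2 0.6] open 0.0598 q [-0.32  0.    1.93 -0.    1.22 -0.44]
row [-0.006, -0.002, 0.001, -0.753, 0.809, -0.596]
```

```bash
python3 -m crank '[[-0.004,0,0,-0.5,0.5,0,-0.4],[0,0,0,0,0,0,1],[0,0,0,0,0,0,1],[0,0,0,0,0,0,1],[0,0,0,0,0,0,1],[0,0,0,0,0,0,1]]' 60; python3 st.py
for i in 1 2 3; do python3 -m crank '[[0,0,0,0,0,3,1]]'>/dev/null; python3 st.py; done
```

```text
t: 45.27
tool_pos: [0.5348, -0.1002, 0.256]
tool_rot: [-2.09, -2.344, -0.002]
contact_force: [1.5, -0.2, -2.6]
opening: 0.0367
ang 0.114 q mod pi 1.57 pos [ 0.5348 -0.1002  0.256 ] F [ 1.5 -0.2 -2.6] T [0.02 0.03 0.04] open 0.0367 j6 -0.44 tilt z [-0.     0.002 -1.   ] t 45.27
ang 0.114 q mod pi 1.57 pos [ 0.5349 -0.1002  0.2538] F [-2.6  1.   4.4] T [0.19 0.6  0.02] open 0.0363 j6 -0.44 tilt z [-0.     0.002 -1.   ] t 45.35
ang 0.114 q mod pi 1.57 pos [ 0.535  -0.1002  0.2514] F [-2.5  0.8  6.2] T [ 0.22  0.72 -0.  ] open 0.037 j6 -0.44 tilt z [-0.001  0.002 -1.   ] t 45.43
ang 0.115 q mod pi 1.57 pos [ 0.5351 -0.1002  0.2491] F [-3.1  1.8  6.9] T [0.23 0.78 0.06] open 0.0366 j6 -0.44 tilt z [-0.001  0.002 -1.   ] t 45.52
```

```bash
for i in 1 2 3; do python3 -m crank '[[0,0,0,0,0,2.5,1]]'>/dev/null; python3 st.py; done
```

```text
ang 0.115 q mod pi 1.57 pos [ 0.5352 -0.1003  0.2472] F [-3.5  1.6  6.9] T [0.19 0.88 0.  ] open 0.0367 j6 -0.44 tilt z [-0.001  0.002 -1.   ] t 45.6
ang 0.115 q mod pi 1.57 pos [ 0.5356 -0.1003  0.2466] F [-9.5  3.2 21.6] T [ 0.5   1.95 -0.04] open 0.0367 j6 -0.44 tilt z [-0.003  0.002 -1.   ] t 45.68
ang 0.115 q mod pi 1.569 pos [ 0.5359 -0.1004  0.2467] F [-9.4  3.  18.6] T [ 0.59  2.06 -0.01] open 0.0366 j6 -0.44 tilt z [-0.004  0.002 -1.   ] t 45.77
```

```bash
python3 -m crank '[[0,0,0.06,0,0,1,1],[0,0,0.1,0,0,1,1]]'>/dev/null; python3 st.py; python3 -m crank '[[0,0,0.1,0,0,1,1],[0,0,0.1,0,0,1,1]]'>/dev/null; python3 st.py
```

```text
ang -0.049 q mod pi 1.733 pos [ 0.5362 -0.1003  0.2474] F [-4.5  1.2  7.5] T [0.26 0.78 0.06] open 0.0365 j6 -0.27 tilt z [-0.006  0.002 -1.   ] t 45.93
ang -0.259 q mod pi 1.943 pos [ 0.5364 -0.1003  0.2475] F [-3.7  2.1  7.5] T [0.28 0.8  0.04] open 0.0367 j6 -0.06 tilt z [-0.007  0.003 -1.   ] t 46.1
```

```bash
python3 -m crank '[[0,0,0.1,0,0,1.5,1],[0,0,0.1,0,0,1.5,1],[0,0,0.1,0,0,1.5,1],[0,0,0.1,0,0,1.5,1],[0,0,0.1,0,0,1.5,1],[0,0,0.1,0,0,1.5,1]]'>/dev/null; python3 st.py; python3 - <<'E'
from h import *
p,C=shot("wrist"); save(p,"sl4.png",s=1.5)
p,C=shot("scene"); save(p,"sl4s.png",(190,160,330,280),5)
E
```

```text
ang -0.889 q mod pi 2.573 pos [ 0.5374 -0.1004  0.2468] F [-6.6  1.4 10.9] T [0.37 1.04 0.02] open 0.0363 j6 0.57 tilt z [-0.011  0.003 -1.   ] t 46.6
```

View pics/sl4.png

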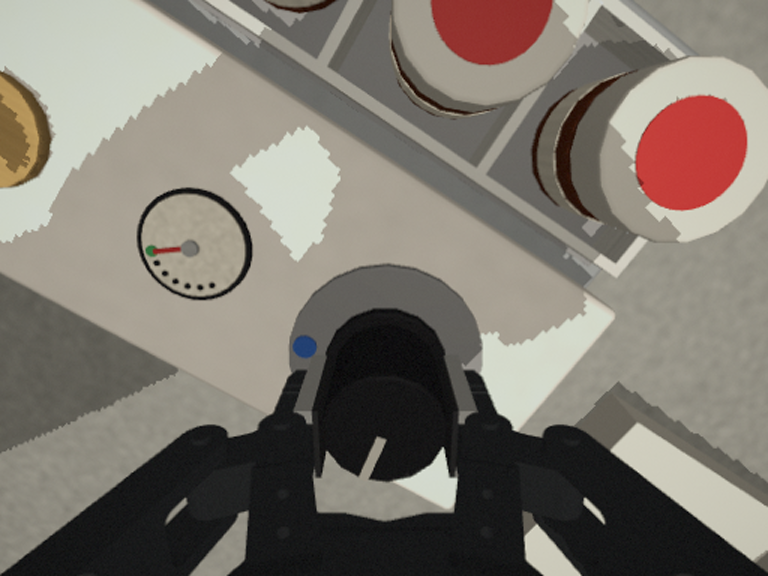

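View pics/sl4s.png

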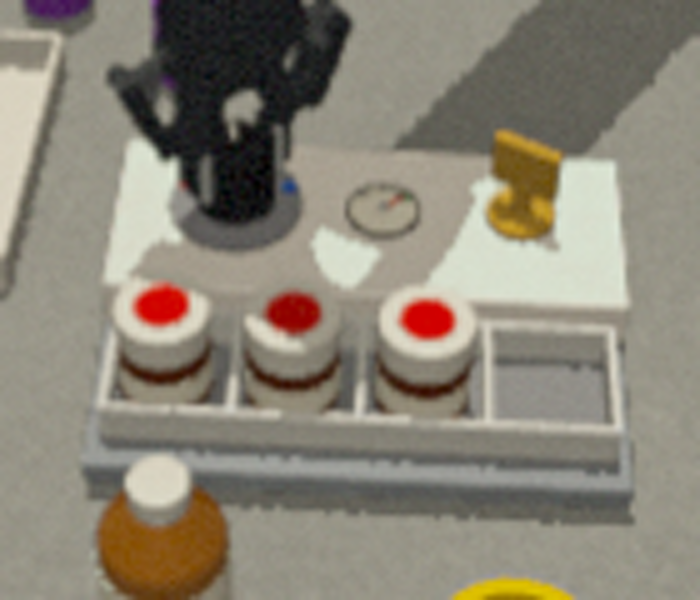

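The pointer turned with the gripper, with no slip. The last 0.2 rad to green, then release.

```bash
python3 -m crank '[[0,0,0.1,0,0,1.5,1],[0,0,0.09,0,0,1.5,1]]'>/dev/null; python3 st.py; python3 - <<'E'
from h import *
p,C=shot("wrist"); save(p,"sl5.png",(190,190,330,330),5)
# pointer direction on knob top
z=.114-.009
for c in [(.5348,-.1003)]:
    q=proj(p,C,[(c[0],c[1],z),(c[0]-.019*np.cos(.1137),c[1]-.019*np.sin(.1137),z)]); print("expected pointer at green: centre->rim px",q.round(1), "crop",((q-[190,190])*5).round(0))
E
```

```text
ang -1.082 q mod pi 2.767 pos [ 0.5377 -0.1005  0.2468] F [-5.5  2.   9.8] T [ 0.35  1.01 -0.01] open 0.036 j6 0.76 tilt z [-0.012  0.004 -1.   ] t 46.87
expected pointer at green: centre->rim px [[257.3 287.4]
 [242.1 319.9]] crop [[337. 487.]
 [260. 649.]]
```

View pics/sl5.png

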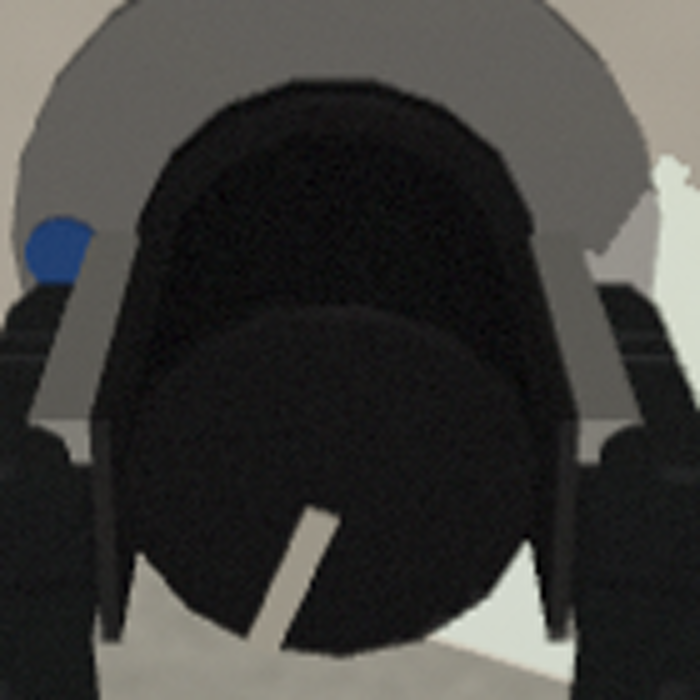

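The pointer direction is 24°, against 25° expected at green. Releasing.

```bash
python3 -m crank '[[0,0,0,0,0,0,-0.4],[0,0,0,0,0,0,-0.4],[0,0,0,0,0,0,-0.4],[0,0,0,0,0,0,-0.4],[0,0,0,0,0,-15,-0.4],[0,0,0,0,0,-30,-0.4],[0,0,0,0,0,-38,-0.4],[0,0,0,0,0,-38,-0.4]]'; python3 -m crank '[[0,0,0,-38,0,-20,-0.4],[0,0,0,-38,0,0,-0.4],[0,0,0,-30,0,0,-0.4],[0,0,0,0,0,0,-0.4],[0,0,0,0,0,0,-0.4]]'
python3 st.py; python3 - <<'E'
from h import *
p,C=shot("wrist"); save(p,"sl6.png",s=1.5)
for z in (.114,.105):
    c=(.5348,-.1003); q=proj(p,C,[(c[0]+.019*np.cos(t),c[1]+.019*np.sin(t),z) for t in np.linspace(0,2*np.pi,60)]); print(z,(q.min(0)*1.5).round(1),(q.max(0)*1.5).round(1))
p,C=shot("scene"); save(p,"sl6s.png",(120,120,420,300),2.6)
p,C=shot("top"); save(p,"sl6t.png",(110,110,370,280),3)
E
```

```text
t: 47.58
tool_pos: [0.5363, -0.1003, 0.3582]
tool_rot: [-3.032, -0.75, 0.044]
contact_force: [0.6, -0.3, 0.7]
opening: 0.0601
t: 48.0
tool_pos: [0.4439, -0.1515, 0.3919]
tool_rot: [-3.045, -0.759, 0.019]
contact_force: [0.9, 0.8, 0.1]
opening: 0.06
ang -1.082 q mod pi 2.767 pos [ 0.4439 -0.1515  0.3919] F [0.9 0.8 0.1] T [ 0.04  0.01 -0.01] open 0.06 j6 0.6 tilt z [-0.012  0.001 -1.   ] t 48.0
0.114 [347.   43.7] [422. 125.]
0.105 [348.4  47.3] [420.7 125.5]
```

View pics/sl6.png

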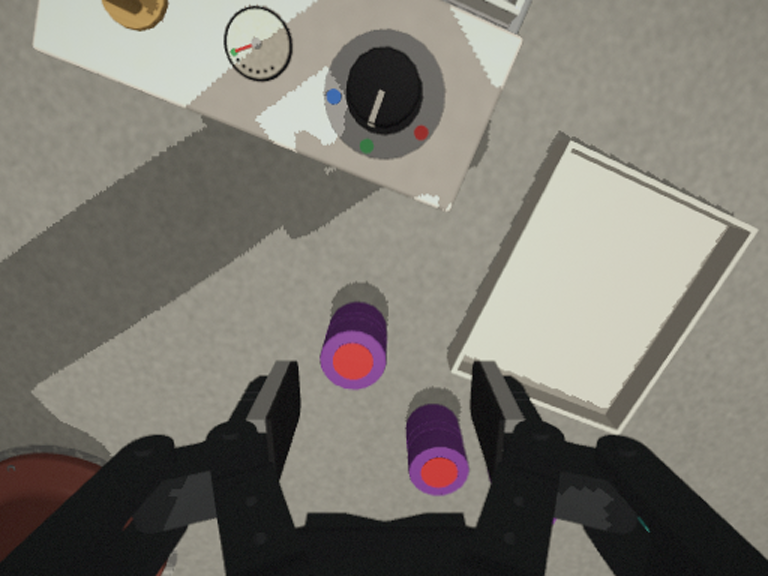

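View pics/sl6s.png

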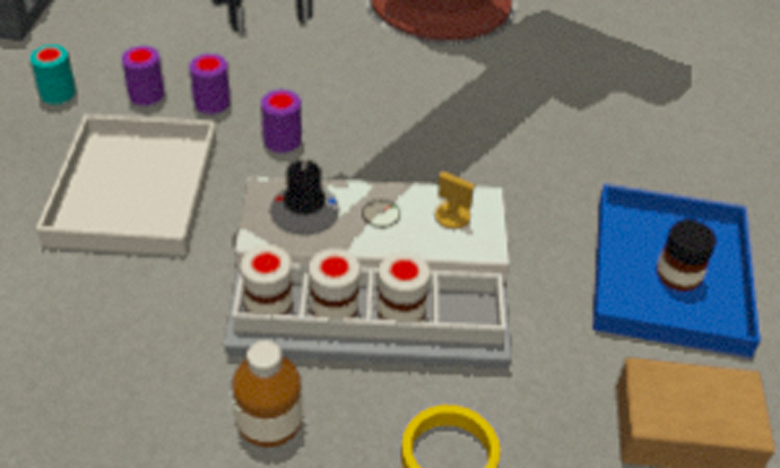

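View pics/sl6t.png

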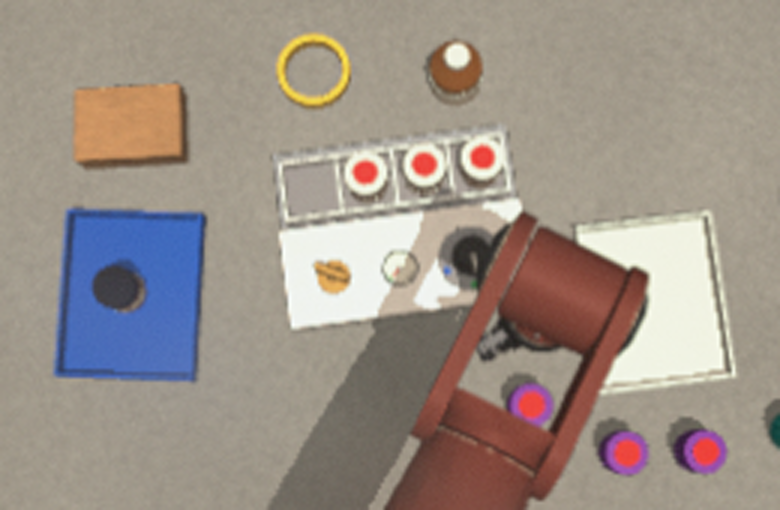

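```bash
python3 - <<'E'
from h import *
p,C=shot("wrist"); im=p["image"][:,:,::-1].copy()
for z,col in ((.114,(0,255,0)),(.105,(0,0,255))):
    c=(.5348,-.1003); q=proj(p,C,[(c[0]+.019*np.cos(t),c[1]+.019*np.sin(t),z) for t in np.linspace(0,2*np.pi,60)])
    if 1: print(z,q.mean(0))
cv2.imwrite("pics/fin.png",cv2.resize(im[0:120,130:320],None,fx=4,fy=4,interpolation=cv2.INTER_CUBIC))
for q in ["done0_c","fresh0_c"]: pass
E
```

```text
0.114 [257.58679193  57.16728924]
0.105 [257.62452848  58.47858733]
```

View pics/fin.png

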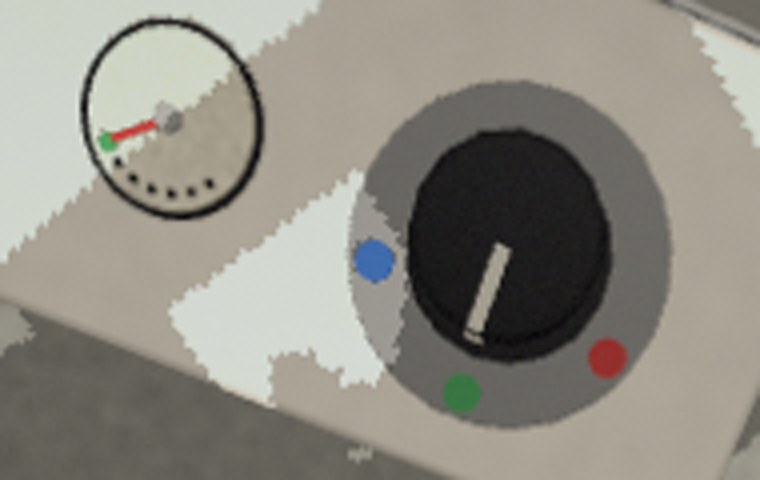

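The needle sits on green and the pointer at green. The knob's width is 50.2 px, against 50.0 expected when out and 48.2 when in, so it has sprung out. All jars are standing in place and the robot is clear. Handing in.

```bash
python3 -c "
from station import ctrl
print(ctrl.get_obs()['t'], ctrl.finish_job())"
```

```text
the job is handed in; nothing more can be done
48.2 None
```

The job is done and handed in at 48.2 s of the 210 s allowed; no verdict was reported.

- **Samples:** The one finished jar (black cap) stands in the blue tray. The three fresh jars (white caps) each stand upright in their own shaker pocket, and the white tray is empty.
- **Key:** I wound it in two grips up to its stop. Wrist torque jumped from about 0.2 to 1.8 N m near 5.2 rad, and the gauge needle sits on the green dot. At the stop the jaws went slightly past the key's end position, so the grip may have slipped on the blade. The needle was still on green afterwards.
- **Selector:** I pushed it in, turned it 1.2 rad clockwise and released it. The pointer is at green, and its apparent width (50.2 px, against 50.0 expected when out and 48.2 when in) shows it has sprung out.
- **Bystanders:** The bottle, tape, cardboard box and the purple and turquoise look-alikes stand where they were, and the robot touched nothing at hand-in.
- **One hitch:** The first fresh jar appeared to catch on a pocket wall as I lowered it. The force readings stayed low. I raised it, re-centred it and lowered it cleanly.

No final check failed or disagreed.

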